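# Power up the circuit trainer and trace its edge strip

### The arm

A 6-joint arm with a two-finger parallel gripper is mounted at the origin on the work surface. World frame = base frame: x ahead of the robot, y to its left, z up, the work surface at z = 0. Lengths are in m, angles in rad, forces in N, time in s.
With the tool pointing down it reaches from about 0.25 to 0.775 m from the base axis. Payload 4 kg.
Tool frame: the origin (TCP) lies between the finger pads; the fingertips stand 19 mm ahead of it and the grasp point (between the pads) is the TCP; y points along the fingers, z is the direction in which the jaws open and shut, and the axes are right-handed (so a half turn about y gives the same grasp; the last joint's range is limited). The gripper opens to 94 mm and grips with 3 to 60 N. Pads are 16 mm wide; open, the fingers measure 119 mm over their backs; the gripper's body (75 mm by 177 mm) begins 78 mm behind the grasp point.
Start: joints at [-1.44, 0.087, 1.371, -0, 1.684, -0.103], TCP at [0.127, -0.535, 0.225] pointing down, gripper open.
Joint ranges: [-3.1, 3.1], [-0.76, 2.03], [0.27, 2.55], [-1.08, 4.22], [0.17, 2.65], [-2.57, 2.57]. Speed limits (rad/s): [2.79, 2.79, 3.14, 3.14, 3.14, 3.14].

### API

Orientations are given as a 3x3 rotation matrix whose columns are the frame's x, y, z axes.
In Python, from workcell import * gives the robot as it stands.
- The arm moves only by the shell command python3 -m pendant 'ROWS' [FORCE]. ROWS is a JSON object of lists of equal length, an entry for each row: "linear": the shift along the tool's x, y, z in cm, a list of three; "turn": the turn about the tool's y in degrees; "gripper": the finger opening in cm, from 0 to 9.4. A call has 1 to 20 rows; each row shifts and turns the pose as measured when the row begins, along the tool's axes as they then stand; what a row does not reach is not made up. A row lasts 1/10 s, in which the tool goes at most 50 mm and 8.59 degrees, less where a joint would pass 70% of its speed; a pose out of reach is approached as far as the arm can. A call with a gripper value outside its range is refused whole. The fingers move at their own pace and stop on an object; FORCE is the grip in N (left out, the last holds). Time passes only in rows, so rows that do not move let the fingers close. It gives the time, the measured TCP pose, the force and the opening at its end, in the units of the state.
- observe(): the state, without advancing time (a new reading comes with each control period).
- camera(name): name is "side" or "top" or "wrist"; returns a dict with "pixels" (420x560x3 uint8, red, green, blue), "fx", "fy", "cx", "cy" (pixels), "distortion" ([k1, k2, p1, p2, k3] as OpenCV has them; the pictures are not rectified), "R" (3x3) and "t" (3): a world point X has camera coordinates R X + t; the wrist camera has in their place "hand_eye" (4x4, takes a point from camera to tool coordinates, whose origin is the TCP and whose axes are the tool frame's). Camera axes: x right, y down, z forward; pixel columns grow to the right and rows downward; lengths in m; the calibration is good to about 2 mm. A picture is of the moment at which its call begins: read the wrist's pose just before it. There is no depth.
- sign_off(): hands the job in, once; it reports no verdict.
The state is a dict: "t": time; "joints": joint angles; "joint_vel": joint speeds; "joint_torque": joint torques, N m; "tool_pos": TCP position; "tool_rot": TCP orientation; "contact_force": force on the tool from outside, world axes, zero at the start; "torque": the same for the moment, N m; "finger_gap": opening from 0.0 (shut) to 1.0 (fully open).
Only numpy, scipy, OpenCV 4.12 (cv2) and the standard library are available. Lean on these libraries where they do the work, as an engineer would, in place of code of your own. Each camera call takes 0.05 s, during which the arm holds its last target. There are 200 camera calls.

### The job

Load every battery pack lying on the table into the trainer's battery well, pressing each one down until it snaps under both catches, and then turn the dial fully clockwise to its stop. Take the tester pen from its tray and run its tip slowly (about 2 cm a second) along the whole copper strip, touching it lightly or just above it, from the red stud round the corner to the green stud. Then lay the pen back flat in its tray, turn the dial fully anticlockwise to off, and leave the other things on the table where they are.

Things in the scene. Friction and masses are not known exactly. Their poses are not given: they have to be found in the camera images.
- trainer: fixed circuit trainer: grey panel 170 x 360 x 16 mm (x, y, z). Origin: centre of its underside; x away from the robot, y left, z up. On it: blue battery well at its +y end; dial on a blue box 90 x 78 mm, 61 mm high, centre (15, 25) mm; lamps 48 mm high at x = 35, y = -55, -90, -125; copper strip, 6 mm wide, flat in the seam inside the black edging, along the near edge and then the -y edge
- well_mouth (a point): centre of the battery well's open mouth at rim height, 136 mm up; x along the well, y across, z up. Outside 130 x 65, inside 106 x 53 mm; end walls flared, 7 mm over the rim; thumb notches 46 mm long, 18 mm deep in the side walls. Orange sprung catch at each end: sloping top, flat underside 14 mm below the rim. A pack laid in, its length along x, rests on the slopes, underside 8 mm below the rim
- follower (a joint): depth (m) of the well's sprung white floor, 0 with its top level with the underside of the catches, at most 0.094. Its spring pushes up with 6 N, rising to 11 N when four packs lie on it. Press a pack straight down on its middle (6 to 16 N in all) until its top is about 17 mm below the rim: it snaps under both catches and stays, its underside then 34 mm or more below the rim; the next goes on top
- dial (a joint): the dial's angle, 0 at the anticlockwise end stop (off) to 2.3 rad at the clockwise end stop (full), growing clockwise as seen from above; it stays where it is left (0.04 N m)
- dial_grip (a point): point on the dial's axis at the height to grip it, turning with it: the black bar of the dial is 49 mm long along this point's x, 14 mm wide along its y, and runs from 23 mm below this point to 7 mm above it; its foot is a disc of 26 mm radius, top 23 mm below this point. This point's axes are the trainer's at joint value 0
- tester: voltage tester pen lying in the tray: yellow and black square body 105 x 18 x 18 mm, then a thin red tip 42 mm long, 0.05 kg. Origin: on its underside, 77 mm behind the tip's end and 35 mm behind the front of the square body, which reaches 70 mm behind the origin; x points to the tip, z up. Its centre of mass lies about 12 mm behind the origin, a good place to hold it
- tester_tip (a point): the very end of the pen's tip, on its centre line, 77 mm ahead of the pen's origin and 9 mm above its underside; axes as the pen's (x towards the tip)
- pen_tray: fixed shallow grey tray 200 x 110 mm, walls 10 mm high (from the table) and 4 mm thick, floor 4 mm thick. Origin: centre of its underside; x along its length
- packA: navy battery pack with black ends and a yellow label on top, a flat block 100 x 48 x 20 mm (x, y, z), 0.09 to 0.18 kg, lying on the table; may be absent. Origin: centre of its underside; x along its length, z up
- packB: navy battery pack with black ends and a yellow label on top, a flat block 100 x 48 x 20 mm (x, y, z), 0.09 to 0.18 kg, lying on the table; may be absent. Origin: centre of its underside; x along its length, z up
- packC: navy battery pack with black ends and a yellow label on top, a flat block 100 x 48 x 20 mm (x, y, z), 0.09 to 0.18 kg, lying on the table; may be absent. Origin: centre of its underside; x along its length, z up
- packD: navy battery pack with black ends and a yellow label on top, a flat block 100 x 48 x 20 mm (x, y, z), 0.09 to 0.18 kg, lying on the table; may be absent. Origin: centre of its underside; x along its length, z up
- strip0 (a point): point on the copper strip's centre line, on its top face (17 mm above the trainer's underside): centre of the red stud, where the strip starts
- strip1 (a point): point on the copper strip's centre line, on its top face (17 mm above the trainer's underside): 45 mm on towards the corner
- strip2 (a point): point on the copper strip's centre line, on its top face (17 mm above the trainer's underside): 90 mm on towards the corner
- strip3 (a point): point on the copper strip's centre line, on its top face (17 mm above the trainer's underside): the corner, 135 mm from the start
- strip4 (a point): point on the copper strip's centre line, on its top face (17 mm above the trainer's underside): 43 mm past the corner
- strip5 (a point): point on the copper strip's centre line, on its top face (17 mm above the trainer's underside): 87 mm past the corner
- strip6 (a point): point on the copper strip's centre line, on its top face (17 mm above the trainer's underside): centre of the green stud, 130 mm past the corner, where the strip ends
- pencil_pot: bystander: dark steel pot, 76 mm wide, 100 mm tall; origin at its underside
- tape_roll: bystander: roll of clear tape lying flat, 90 mm wide, 24 mm tall; origin at its underside
- board_eraser: bystander: whiteboard eraser, grey felt and blue back, 90 x 45 x 32 mm; origin at its underside
- marker: bystander: white marker with red cap, 130 mm long, 18 mm thick, lying; origin at its underside
- glue_bottle: bystander: white glue bottle, 48 mm wide, 120 mm tall; origin at its underside
Mind the look-alikes: they are no part of the job. What is shaped like the tester but turquoise is not meant. What is shaped like the packA but brown is not meant.

How it is judged:
By the outcome, as a careful person would: the job done as asked, in the order asked, and still so for the second after the job is handed in, with the robot touching nothing.
Of packA, packB, packC, packD only 2 to 4 are there at a start; the rules pass over those that are not, and their reading is None.
At some moment in a run one of packA, packB, packC, packD, tester may be knocked a few centimetres aside while the robot is not near it.
It also fails if it takes over 210 s, if anything falls off the work surface, if the arm or the gripper's body presses on something with over 40 N, if the wrist force passes 120 N, or if a joint passes its speed limit or range.

## Working session

There is one attempt and no reset: what is moved stays moved. The work goes in short steps, Python scripts to look and compute and a shell command to move; the robot and the scene stay as the last step left them, time stands still between calls to the robot, and variables do not carry over. Pictures are saved under pics/ and viewed, on a budget of 14 in all, crops included, one or two more only if the job needs it, and the job is handed in when it is done.

```bash
ls; mkdir -p pics; python3 - <<'E'
from workcell import *
import cv2
o=observe(); print(o)
for n in ["top","side"]:
    c=camera(n); cv2.imwrite(f"pics/{n}0.png",c["pixels"][:,:,::-1]); print(n,{k:v for k,v in c.items() if k!="pixels"})
c=camera("wrist");print(c["hand_eye"],c["fx"],c["distortion"])
E
```

```text
pics
{'t': 0.0, 'joints': array([-1.44008792e+00,  8.79558476e-02,  1.37225597e+00,  1.08345192e-05,
        1.68356147e+00, -1.03089874e-01]), 'joint_vel': array([ 0.00100317, -0.0001794 , -0.00090258,  0.00170443, -0.00060536,
        0.0006829 ]), 'joint_torque': array([ 7.35385674e-04, -3.40173054e+01, -3.02428186e+01,  7.18540745e-02,
        3.28922714e-02, -1.48598224e-04]), 'tool_pos': array([ 0.12735987, -0.53453845,  0.22330278]), 'tool_rot': array([[-9.72793203e-01, -2.73542952e-04,  2.31675009e-01],
       [-2.31675052e-01,  2.16343997e-03, -9.72790825e-01],
       [-2.35114902e-04, -9.99997622e-01, -2.16795278e-03]]), 'contact_force': array([ 0.3383909 ,  0.04062266, -0.13309074]), 'torque': array([ 0.00890926, -0.01751393, -0.02230461]), 'finger_gap': 1.002766658350406}
top {'fx': 400.05943083298894, 'fy': 400.05943083298894, 'cx': 275.6553599140478, 'cy': 204.8458023639056, 'distortion': array([-0.02936657,  0.        ,  0.        ,  0.        ,  0.        ]), 'R': array([[ 0.01638442, -0.99977872,  0.01319302],
       [-0.99766715, -0.01722152, -0.06605806],
       [ 0.06627065, -0.01207992, -0.99772856]]), 't': array([-0.05275937,  0.49337126,  1.06105912])}
side {'fx': 477.66328091653145, 'fy': 477.66328091653145, 'cx': 272.4572515348892, 'cy': 216.41656325373026, 'distortion': array([0.00473628, 0.        , 0.        , 0.        , 0.        ]), 'R': array([[-0.95305349, -0.30269357,  0.00810218],
       [-0.16160589,  0.48583603, -0.85898014],
       [ 0.25607143, -0.81996339, -0.51194479]]), 't': array([0.46350095, 0.18641706, 1.2341261 ])}
[[ 4.45603852e-04  9.66356715e-01  2.57205173e-01 -7.49121541e-02]
 [ 1.36018791e-03 -2.57205546e-01  9.66355761e-01 -1.59630709e-01]
 [ 9.99998976e-01 -8.07644841e-05 -1.42903850e-03 -9.06207384e-04]
 [ 0.00000000e+00  0.00000000e+00  0.00000000e+00  1.00000000e+00]] 353.06599764133654 [0.02609692 0.         0.         0.         0.        ]
```

View pics/top0.png

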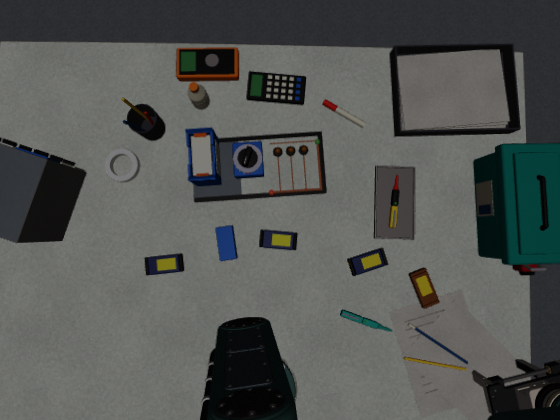

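View pics/side0.png

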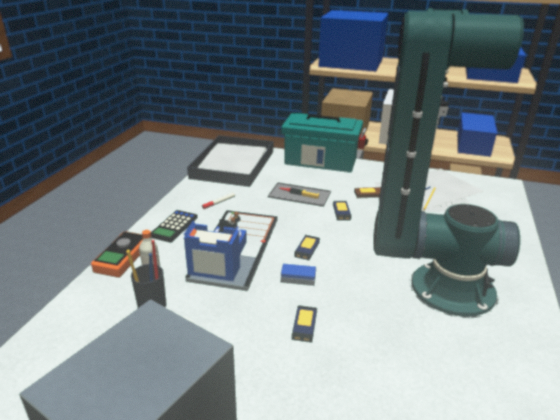

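Top view: three navy packs with yellow labels at (164,264), (278,240) and (367,261). The brown look-alike is at (424,287) and the turquoise one at (365,321). The yellow/black tester lies in the tray at (395,203), the trainer spans (190..325,130..200), and the well is at (202,156). I'll confirm these in one enlarged crop.

```bash
cat > h.py <<'E'
from workcell import *
import cv2, numpy as np
def K(c): return np.array([[c["fx"],0,c["cx"]],[0,c["fy"],c["cy"]],[0,0,1.]])
def ext(c,o=None):
    if "R" in c: return c["R"],c["t"]
    T=np.eye(4); T[:3,:3]=o["tool_rot"]; T[:3,3]=o["tool_pos"]; T=np.linalg.inv(T@c["hand_eye"]); return T[:3,:3],T[:3,3]
def p2w(c,u,v,z,o=None):
    R,t=ext(c,o); p=cv2.undistortPoints(np.array([[[u,v]]],float),K(c),c["distortion"])[0,0]
    d=R.T@np.array([p[0],p[1],1]); C=-R.T@t; return C+d*(z-C[2])/d[2]
def w2p(c,X,o=None):
    R,t=ext(c,o); return cv2.projectPoints(np.atleast_2d(np.array(X,float)),cv2.Rodrigues(R)[0],t,K(c),c["distortion"])[0][:,0]
def crop(c,u0,v0,u1,v1,s,name):
    cv2.imwrite("pics/"+name,cv2.resize(np.ascontiguousarray(c["pixels"][v0:v1,u0:u1,::-1]),None,fx=s,fy=s,interpolation=cv2.INTER_CUBIC))
def comps(c,z,o=None,lo=(20,120,90),hi=(35,255,255),amin=40):
    h=cv2.cvtColor(c["pixels"],cv2.COLOR_RGB2HSV); m=cv2.inRange(h,lo,hi)
    n,l,s,ce=cv2.connectedComponentsWithStats(m)
    for i in range(1,n):
        if s[i,4]<amin: continue
        pts=np.argwhere(l==i)[:,::-1]; r=cv2.minAreaRect(pts.astype(np.float32)); b=cv2.boxPoints(r)
        w=np.array([p2w(c,*q,z,o)[:2] for q in b]); e=[w[1]-w[0],w[2]-w[1]]; L=sorted(e,key=np.linalg.norm)
        x=p2w(c,*r[0],z,o)
        print(np.round(r[0],1),s[i,4],"xy",x[:2].round(4),"size",np.round([np.linalg.norm(q)*1000 for q in L]),"long-axis deg",round(np.degrees(np.arctan2(L[1][1],L[1][0]))%180,1))
E
python3 - <<'E'
from h import *
c=camera("top"); crop(c,130,115,440,315,2.58,"top1.png"); comps(c,0.02)
E
```

```text
[393.5 216.4] 97 xy [ 0.4683 -0.3629] size [17. 57.] long-axis deg 174.6
[281.  239.5] 204 xy [ 0.4015 -0.0602] size [29. 48.] long-axis deg 90.9
[370.9 260.6] 194 xy [ 0.349  -0.3015] size [28. 48.] long-axis deg 109.0
[166.  263.8] 200 xy [0.332  0.2443] size [29. 48.] long-axis deg 97.3
[423.6 285.3] 209 xy [ 0.2849 -0.4441] size [30. 50.] long-axis deg 22.9
[435.  363.6] 143 xy [ 0.079  -0.4743] size [  6. 164.] long-axis deg 80.3
```

View pics/top1.png

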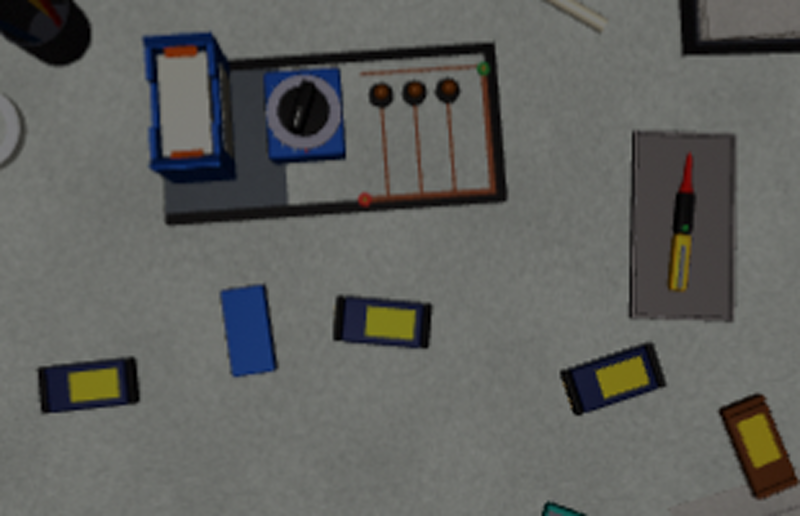

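The crop confirms three navy packs, at crop px (88,385), (383,322) and (612,378). The brown one at (760,445) and the turquoise one are not meant. The tester in the tray has its tip at (688,155) and its tail at (679,290). The red stud is at (364,200), the corner at (492,191) and the green stud at (484,69).

```bash
python3 - <<'E'
from h import *
c=camera("top")
P=lambda u,v,z:p2w(c,130+(u+.5)/2.58-.5,115+(v+.5)/2.58-.5,z)[:2].round(4)
for n,u,v,z in [("A",88,385,.02),("Aend1",40,388,.02),("Aend2",137,380,.02),("B",383,322,.02),("Be1",336,319,.02),("Be2",430,326,.02),("C",612,378,.02),("red",364,200,.017),("corner",492,191,.017),("green",484,69,.017),("nearL",166,222,.016),("nearR",505,199,.016),("farR",494,43,.016),("dial",305,108,.09),("rim FL",145,40,.136),("rim FR",212,35,.136),("rimNL",160,180,.136),("rimNR",223,178,.136),("tip",688,155,.013),("tail",679,290,.02),("catchF",182,52,.122),("catchN",187,154,.122),("trayFL",632,132,.01),("trayNR",733,320,.01)]: print(n,P(u,v,z))
E
```

```text
A [0.3315 0.2503]
Aend1 [0.3276 0.2997]
Aend2 [0.3375 0.1999]
B [ 0.4013 -0.0526]
Be1 [ 0.4036 -0.0039]
Be2 [ 0.398  -0.1013]
C [ 0.3471 -0.2909]
red [ 0.5281 -0.0307]
corner [ 0.54   -0.1648]
green [ 0.6695 -0.1552]
nearL [0.5015 0.1755]
nearR [ 0.5319 -0.1786]
farR [ 0.6979 -0.1657]
dial [0.6105 0.0286]
rim FL [0.6638 0.1775]
rim FR [0.6697 0.1147]
rimNL [0.5318 0.1592]
rimNR [0.5347 0.1007]
tip [ 0.5826 -0.3733]
tail [ 0.4394 -0.3611]
catchF [0.6563 0.145 ]
catchN [0.5586 0.1373]
trayFL [ 0.6065 -0.3143]
trayNR [ 0.4088 -0.4215]
```

```bash
cat >> h.py <<'E'
def plan(X,yaw=None):
    o=observe(); R=o["tool_rot"]; d=np.array(X)-o["tool_pos"]
    y=np.degrees(np.arctan2(R[1,0],R[0,0]))
    print("t %.1f pos"%o["t"],o["tool_pos"].round(4),"yaw %.1f"%(y%360),"F",o["contact_force"].round(1),"gap",round(o["finger_gap"]*94,1),"j1 j6",o["joints"][[0,5]].round(2))
    print("  shift now cm",(R.T@d*100).round(2),end=" ")
    if yaw is not None:
        t=(y-yaw+180)%360-180; a=np.radians(yaw); Rn=np.array([[np.cos(a),0,-np.sin(a)],[np.sin(a),0,np.cos(a)],[0,-1,0]])
        Rn[:,2]=np.cross(Rn[:,0],Rn[:,1]); print("turn",round(t,1),"shift after turn",(Rn.T@d*100).round(2))
    else: print()
E
python3 -m pendant '{"linear":[[-3.4,0.5,-2.3],[-3.4,0.5,-2.3],[-3.4,0.5,-2.3],[-3.4,0.5,-2.3],[-3.4,0.5,-2.3],[-3.4,0.5,-2.3],[-3.4,0.5,-2.3],[-3.4,0.5,-2.3],[0,0,0],[0,0,0],[0,0,0],[0,0,0],[0,0,0],[0,0,0],[0,0,0],[0,0,0],[0,0,0],[0,0,0],[0,0,0],[0,0,0]],"turn":[0,0,0,0,0,0,0,0,-8.5,-8.5,-8.5,-8.5,-8.5,-8.5,-8.5,-8.5,-8.5,-8.5,-8.5,-2],"gripper":[9.4,9.4,9.4,9.4,9.4,9.4,9.4,9.4,9.4,9.4,9.4,9.4,9.4,9.4,9.4,9.4,9.4,9.4,9.4,9.4]}'
python3 - <<'E'
from h import *
o=observe(); c=camera("wrist"); cv2.imwrite("pics/w1.png",c["pixels"][:,:,::-1])
comps(c,.02,o); plan((.347,-.291,.0215),289)
E
```

```text
t: 2.25
tool_pos: [0.357, -0.281, 0.179]
tool_rot: [[0.337, -0.001, 0.941], [-0.941, 0.004, 0.337], [-0.004, -1.0, 0.0]]
contact_force: [0.5, 0.4, 0.2]
finger_gap: 0.997
[263.  219.5] 1663 xy [ 0.3474 -0.2998] size [29. 50.] long-axis deg 109.7
[355.6 312.3] 771 xy [ 0.4665 -0.3599] size [19. 61.] long-axis deg 174.0
[173. 324.] 365 xy [ 0.2975 -0.4341] size [22. 25.] long-axis deg 106.0
[ 38. 371.] 60 xy [ 0.1812 -0.5323] size [ 6. 15.] long-axis deg 100.9
t 2.3 pos [ 0.357 -0.281  0.179] yaw 289.7 F [ 0.  -0.1  0. ] gap 94.1 j1 j6 [-0.79 -1.14]
  shift now cm [ 0.67 15.74 -1.28] turn 0.7 shift after turn [ 0.62 15.75 -1.27]
```

View pics/w1.png

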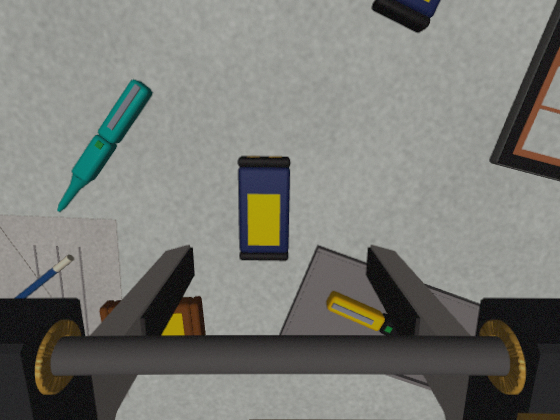

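The wrist view shows navy pack C upright at (264,208), label at (263,219), with the brown look-alike at (175,320) clear of it.

```bash
python3 - <<'E'
from h import *
o=observe(); c=camera("wrist")
a,b=[p2w(c,*q,.02,o) for q in [(264.5,163),(263.5,259)]]
print(a,b,(a+b)/2,np.linalg.norm(a-b))
m=(a+b)/2; plan((m[0],m[1],.0215),289.6)
E
```

```text
[ 0.3315084  -0.24939251  0.02      ] [ 0.36072936 -0.3370548   0.02      ] [ 0.34611888 -0.29322366  0.02      ] 0.09240422285343937
t 2.4 pos [ 0.357 -0.281  0.179] yaw 289.5 F [0.  0.3 0.2] gap 93.7 j1 j6 [-0.79 -1.13]
  shift now cm [ 0.85 15.74 -1.43] turn -0.1 shift after turn [ 0.79 15.75 -1.43]
```

```bash
python3 -m pendant '{"linear":[[0.35,4,-0.75],[0.3,4,-0.75],[0,4,0],[0,2,0],[0,1.2,0],[0,0.4,0],[0,0,0]],"turn":[0,0,0,0,0,0,0],"gripper":[9.4,9.4,9.4,9.4,9.4,9.4,9.4]}'; python3 - <<'E'
from h import *
plan((.3445,-.2915,.0215),289.6)
E
```

```text
t: 3.05
tool_pos: [0.3467, -0.294, 0.0208]
tool_rot: [[0.328, 0.005, 0.945], [-0.945, -0.002, 0.328], [0.003, -1.0, 0.004]]
contact_force: [0.2, 0.7, -0.3]
finger_gap: 1.0
t 3.0 pos [ 0.3467 -0.294   0.0208] yaw 289.1 F [ 0.2  0.7 -0.3] gap 94.0 j1 j6 [-0.83 -1.16]
  shift now cm [-0.31 -0.07 -0.12] turn -0.5 shift after turn [-0.31 -0.07 -0.12]
```

```bash
python3 -m pendant '{"linear":[[-0.3,-0.1,-0.1],[0,0,0],[0,0,0],[0,0,0],[0,0,0],[0,0,0],[0,-1,0],[0,-3,0],[0,-5,0],[0,-5,0],[0,-4.5,0],[0,0,0]],"turn":[0,0,0,0,0,0,0,0,0,0,0,0],"gripper":[9.4,3,3,3,3,3,3,3,3,3,3,3]}' 20; python3 - <<'E'
from h import *
plan((.58,.135,.206),184.8)
E
```

```text
t: 4.25
tool_pos: [0.3441, -0.2911, 0.2205]
tool_rot: [[0.327, 0.009, 0.945], [-0.945, -0.007, 0.327], [0.01, -1.0, 0.006]]
contact_force: [0.1, 0.4, 0.7]
finger_gap: 0.32
t 4.2 pos [ 0.3441 -0.2911  0.2205] yaw 289.1 F [0.1 0.4 0.7] gap 30.1 j1 j6 [-0.83 -1.16]
  shift now cm [-32.55   1.36  36.24] turn 104.3 shift after turn [-27.08   1.45 -40.49]
```

```bash
python3 - <<'E'
from h import *
o=observe(); c=camera("wrist"); cv2.imwrite("pics/w2.png",c["pixels"][:,:,::-1]); comps(c,.02,o)
E
```

```text
[279. 201.] 1361 xy [ 0.3477 -0.2992] size [29. 49.] long-axis deg 109.7
[  9.6 233.6] 471 xy [ 0.0914 -0.4249] size [ 7. 82.] long-axis deg 80.5
[362.2 284.2] 568 xy [ 0.4667 -0.3592] size [20. 60.] long-axis deg 174.6
[183.5 292. ] 445 xy [ 0.2808 -0.4329] size [12. 50.] long-axis deg 18.7
[200.5 351.3] 44 xy [ 0.3197 -0.5008] size [ 5. 18.] long-axis deg 100.4
[359.5 364.5] 58 xy [ 0.5037 -0.4572] size [ 6. 18.] long-axis deg 112.4
```

View pics/w2.png

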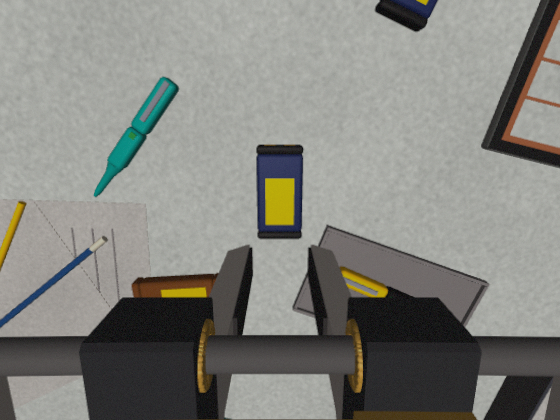

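The pack has not moved. I lifted before the slow fingers had closed, so I'll go again with a longer wait.

```bash
python3 -m pendant '{"linear":[[0,0,0],[0,0,0],[0,3,0],[0,4,0],[0,4,0],[0,4,0],[0,3,0],[0,1.5,0],[0,0.4,0],[0,0,0],[0,0,0],[0,0,0],[0,0,0],[0,0,0],[0,0,0],[0,0,0],[0,0,0]],"turn":[0,0,0,0,0,0,0,0,0,0,0,0,0,0,0,0,0],"gripper":[7.5,7.5,7.5,7.5,7.5,7.5,7.5,7.5,7.5,3,3,3,3,3,3,3,3]}' 25
```

```text
t: 6.0
tool_pos: [0.3414, -0.2862, 0.0192]
tool_rot: [[0.328, -0.004, 0.945], [-0.945, 0.009, 0.328], [-0.01, -1.0, -0.0]]
contact_force: [-1.2, 0.6, 7.8]
finger_gap: 0.51
```

```bash
python3 -m pendant '{"linear":[[0,-0.5,0],[0,-2,0],[0,-4,0],[0,-5,0],[0,-5,0],[0,-4.5,0],[0,0,0]],"turn":[0,0,0,0,0,0,0],"gripper":[3,3,3,3,3,3,3]}'; python3 - <<'E'
from h import *
plan((.58,.135,.216),184.8)
E
```

```text
t: 6.7
tool_pos: [0.3363, -0.2825, 0.2203]
tool_rot: [[0.326, -0.029, 0.945], [-0.944, 0.035, 0.327], [-0.043, -0.999, -0.016]]
contact_force: [0.5, -0.7, -1.2]
finger_gap: 0.509
t 6.7 pos [ 0.3363 -0.2825  0.2203] yaw 289.1 F [ 0.5 -0.7 -1.2] gap 47.9 j1 j6 [-0.83 -1.16]
  shift now cm [-31.44   1.2   36.7 ] turn 104.3 shift after turn [-27.78   0.43 -39.56]
```

```bash
python3 -m pendant '{"linear":[[-2.8,0,3.3],[-2.8,0,3.3],[-2.8,0,3.3],[-2.8,0,3.3],[-2.8,0,3.3],[-2.8,0,3.3],[-2.8,0,3.3],[-2.8,0,3.3],[-2.8,0,3.3],[-2.8,0,3.3],[0,0,0],[0,0,0],[0,0,0],[0,0,0],[0,0,0],[0,0,0],[0,0,0],[0,0,0],[0,0,0],[0,0,0]],"turn":[0,0,0,0,0,0,0,0,0,0,8.5,8.5,8.5,8.5,8.5,8.5,8.5,8.5,8.5,8.5],"gripper":[3,3,3,3,3,3,3,3,3,3,3,3,3,3,3,3,3,3,3,3]}'; python3 - <<'E'
from h import *
plan((.58,.135,.216),184.8)
E
```

```text
t: 8.7
tool_pos: [0.543, 0.1075, 0.1633]
tool_rot: [[-0.919, -0.127, 0.374], [-0.382, 0.044, -0.923], [0.101, -0.991, -0.089]]
contact_force: [0.0, 1.9, 8.1]
finger_gap: 0.508
t 8.7 pos [0.543  0.1075 0.1633] yaw 202.6 F [0.  1.9 8.1] gap 47.7 j1 j6 [0.06 1.25]
  shift now cm [-3.91 -5.57 -1.63] turn 17.8 shift after turn [-3.91 -5.27 -2.43]
```

The tool drifted down and tilted during that move. I'll raise it clear of the well first and watch how the drift behaves.

```bash
python3 -m pendant '{"linear":[[0,-2,0],[0,-2,0],[0,-2,0],[0,-1,0]],"turn":[0,0,0,0],"gripper":[3,3,3,3]}';  python3 -m pendant '{"linear":[[0,0,0],[0,0,0],[0,0,0],[0,0,0]],"turn":[0,0,0,0],"gripper":[3,3,3,3]}'; python3 - <<'E'
from h import *
o=observe(); print(o["tool_rot"].round(3),o["joints"],o["joint_torque"].round(2))
plan((.58,.135,.216),184.8)
E
```

```text
t: 9.1
tool_pos: [0.547, 0.104, 0.2207]
tool_rot: [[-0.917, -0.152, 0.369], [-0.379, 0.042, -0.924], [0.125, -0.988, -0.096]]
contact_force: [-0.1, 0.5, -2.3]
finger_gap: 0.506
t: 9.5
tool_pos: [0.5449, 0.1037, 0.2141]
tool_rot: [[-0.916, -0.162, 0.368], [-0.379, 0.041, -0.925], [0.135, -0.986, -0.099]]
contact_force: [0.1, -0.3, -1.1]
finger_gap: 0.51
[[-0.916 -0.162  0.368]
 [-0.379  0.041 -0.925]
 [ 0.135 -0.986 -0.099]] [0.05570692 0.2140258  1.25669255 0.05188404 1.8307802  1.25022883] [-1.000e-02 -3.985e+01 -3.057e+01  2.700e-01  6.900e-01 -1.000e-02]
t 9.5 pos [0.5449 0.1037 0.2141] yaw 202.5 F [ 0.1 -0.3 -1.1] gap 48.0 j1 j6 [0.06 1.25]
  shift now cm [-4.37 -0.62 -1.62] turn 17.7 shift after turn [-3.75 -0.19 -2.82]
```

```bash
python3 -m pendant '{"linear":[[0,-0.2,0],[0,-0.2,0],[-2.9,-0.1,-1.5],[-2.9,-0.1,-1.5]],"turn":[8.5,8.5,0.7,0],"gripper":[3,3,3,3]}'; python3 - <<'E'
from h import *
o=observe(); print(o["tool_rot"].round(3))
plan((.6,.138,.2),184.8)
c=camera("wrist"); cv2.imwrite("pics/w3.png",c["pixels"][:,:,::-1])
cs=camera("side"); crop(cs,150,190,290,295,5.6,"s3.png")
E
```

```text
t: 9.9
tool_pos: [0.5984, 0.1367, 0.2101]
tool_rot: [[-0.984, -0.168, 0.058], [-0.066, 0.04, -0.997], [0.165, -0.985, -0.051]]
contact_force: [-0.2, -0.7, -1.8]
finger_gap: 0.506
[[-0.984 -0.168  0.058]
 [-0.066  0.04  -0.997]
 [ 0.165 -0.985 -0.051]]
t 9.9 pos [0.5984 0.1367 0.2101] yaw 183.8 F [-0.2 -0.7 -1.8] gap 47.6 j1 j6 [0.1  1.62]
  shift now cm [-0.33  0.98 -0.07] turn -1.0 shift after turn [-0.17  1.01 -0.12]
```

View pics/w3.png

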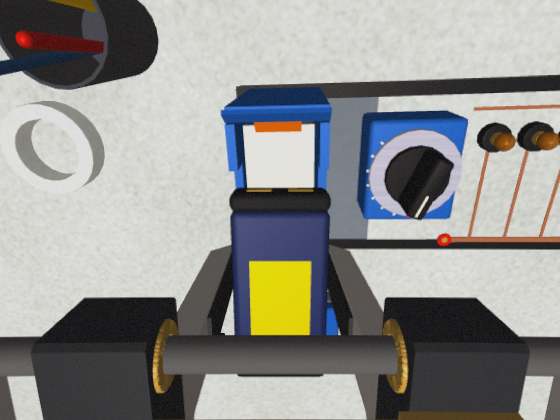

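The view shows the pack held straight, its black far end at (280,200). The well lies beyond it: far rim at row 90, orange far catch at (278,127), inner sides at about columns 242 and 318. The dial bar runs (430,158) to (418,215) with its pointer at the near end.

```bash
python3 - <<'E'
from h import *
o=observe(); c=camera("wrist"); a=np.radians(4.8); X=np.array([np.cos(a),np.sin(a)]);Y=np.array([-X[1],X[0]])
for n,u,v,z in [("farL",240,90,.143),("farR",329,90,.143),("rimL out",222,112,.143),("rimR out",330,112,.143),("catch",278,122,.136),("floor L",245,180,.116),("dial",420,180,.1),("dial far",430,158,.1),("dial near",418,215,.1),("red",444,240,.017)]:
    p=p2w(c,u,v,z,o); print(n,p.round(4))
R=o["tool_rot"];p=o["tool_pos"]
for s in (-.044,.056):
    for w in (-.024,.024): print(w2p(c,p+R@[s,0,w],o).round(0),end=" ")
E
```

```text
farL [0.6783 0.1698 0.143 ]
farR [0.6816 0.12   0.143 ]
rimL out [0.6656 0.1802 0.143 ]
rimR out [0.6699 0.118  0.143 ]
catch [0.6609 0.1477 0.136 ]
floor L [0.6153 0.1697 0.116 ]
dial [0.6197 0.0427 0.1   ]
dial far [0.6365 0.0395 0.1   ]
dial near [0.5917 0.0379 0.1   ]
red [ 0.5297 -0.0276  0.017 ]
[[230. 188.]] [[335. 188.]] [[237. 374.]] [[327. 374.]]
```

View pics/s3.png

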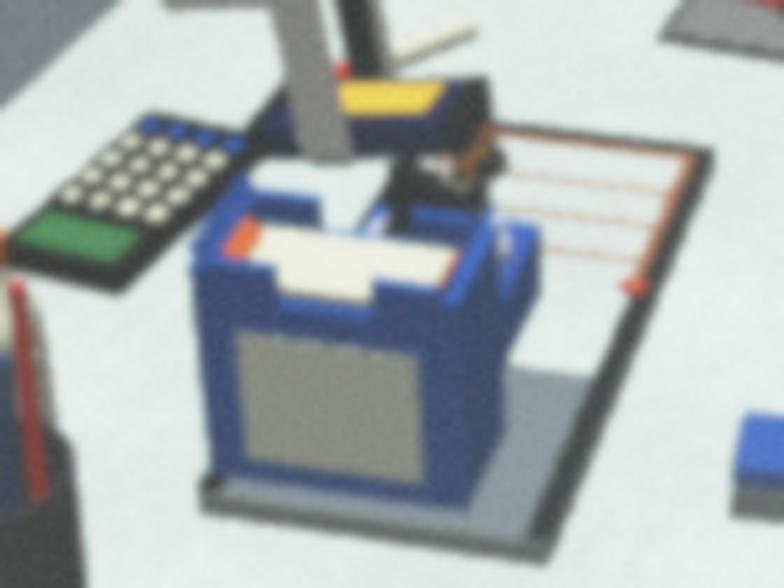

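Side view: the pack is above the well, tilted slightly. The well mouth is clear, and its catches show at (243,237) and (452,268) in the crop. I'll triangulate the well from the top and side cameras.

```bash
python3 - <<'E'
from h import *
t=camera("top"); s=camera("side")
def tri(a,b):
    n=[cv2.undistortPoints(np.array([[p]],float),K(c),c["distortion"])[0,0] for c,p in ((t,a),(s,b))]
    P=[np.c_[c["R"],c["t"]] for c in (t,s)]
    X=cv2.triangulatePoints(P[0],P[1],n[0],n[1])[:,0]; return (X[:3]/X[3]).round(4)
T=lambda u,v:(130+(u+.5)/2.58-.5,115+(v+.5)/2.58-.5)
S=lambda u,v:(150+(u+.5)/5.6-.5,190+(v+.5)/5.6-.5)
for n,a,b in [("catchF",(182,52),(243,237)),("catchN",(187,154),(450,268)),("red",(364,200),(635,285)),("green",(484,69),(700,155)),("cornerR",(505,199),None)]:
    if b: print(n,tri(T(*a),S(*b)))
for n,X in [("well .600 .138",(.6,.138))]:
    a=np.radians(4.8);x=np.array([np.cos(a),np.sin(a)]);y=np.array([-x[1],x[0]])
    for i,j in [(1,1),(1,-1),(-1,-1),(-1,1)]:
        q=np.r_[np.array(X)+i*.065*x+j*.0325*y,.136]; u=w2p(t,q)[0]; v=w2p(s,q)[0]
        print((i,j),"top crop",((u-[130,115])*2.58).round(),"side crop",((v-[150,190])*5.6).round())
E
```

```text
catchF [0.6545 0.1436 0.1292]
catchN [0.557  0.136  0.1278]
red [ 0.5266 -0.0311  0.0193]
green [ 0.6033 -0.1672  0.0245]
(1, 1) top crop [146.  41.] side crop [192. 256.]
(1, -1) top crop [215.  37.] side crop [245. 182.]
(-1, -1) top crop [223. 174.] side crop [514. 217.]
(-1, 1) top crop [153. 178.] side crop [473. 294.]
```

```bash
python3 -m pendant '{"linear":[[-0.9,0.5,-0.1],[-0.9,1.4,0],[0,1,0],[0,0.5,0]],"turn":[-1,0,0,0],"gripper":[3,3,3,3]}'; python3 - <<'E'
from h import *
plan((.61,.139,.15),184.8)
E
```

```text
t: 10.55
tool_pos: [0.6097, 0.1389, 0.1728]
tool_rot: [[-0.983, -0.166, 0.077], [-0.085, 0.04, -0.996], [0.162, -0.985, -0.053]]
contact_force: [-0.5, -0.1, -2.5]
finger_gap: 0.509
t 10.6 pos [0.6097 0.1389 0.1728] yaw 184.9 F [-0.5 -0.1 -2.5] gap 47.9 j1 j6 [0.1 1.6]
  shift now cm [-0.4   2.25  0.12] turn 0.1 shift after turn [-0.03  2.28 -0.01]
```

```bash
python3 -m pendant '{"linear":[[-0.1,0.6,0],[-0.1,0.6,0],[-0.1,0.6,0],[0,0.6,0],[0,0.6,0]],"turn":[0,0,0,0,0],"gripper":[3,3,3,3,3]}'; python3 - <<'E'
from h import *
plan((.61,.139,.15),184.8)
o=observe(); c=camera("wrist"); cv2.imwrite("pics/w4.png",c["pixels"][:,:,::-1])
E
```

```text
t: 11.05
tool_pos: [0.6095, 0.14, 0.1458]
tool_rot: [[-0.985, -0.157, 0.077], [-0.084, 0.04, -0.996], [0.153, -0.987, -0.052]]
contact_force: [-0.1, -1.4, 11.7]
finger_gap: 0.51
t 11.1 pos [0.6095 0.14   0.1458] yaw 184.9 F [-0.1 -1.4 11.7] gap 47.9 j1 j6 [0.11 1.6 ]
  shift now cm [ 0.03 -0.42  0.08] turn 0.1 shift after turn [-0.04 -0.42  0.1 ]
```

View pics/w4.png

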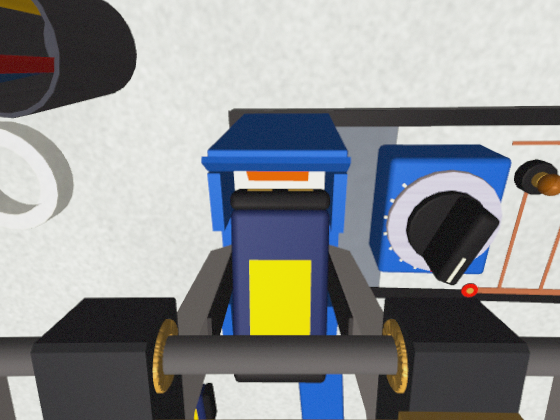

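The pack's near end is riding on the near flare: the far catch at (278,175) is fully visible, with a white gap before the pack. It needs about 8 mm more in x.

```bash
python3 -m pendant '{"linear":[[0,-0.7,0],[-0.8,-0.2,0],[-0.1,0.6,0],[-0.1,0.6,0],[0,0.6,0],[0,0.6,0]],"turn":[0,0,0,0,0,0],"gripper":[3,3,3,3,3,3]}'; python3 - <<'E'
from h import *
plan((.617,.139,.15),184.8)
o=observe(); c=camera("wrist"); crop(c,180,100,400,270,3.5,"w5.png")
E
```

```text
t: 11.7
tool_pos: [0.6192, 0.1414, 0.1378]
tool_rot: [[-0.986, -0.147, 0.078], [-0.084, 0.04, -0.996], [0.144, -0.988, -0.051]]
contact_force: [-4.0, -1.7, 28.7]
finger_gap: 0.511
t 11.7 pos [0.6192 0.1414 0.1378] yaw 184.9 F [-4.  -1.7 28.7] gap 48.0 j1 j6 [0.11 1.6 ]
  shift now cm [ 0.42 -1.18  0.16] turn 0.1 shift after turn [ 0.24 -1.22  0.22]
```

View pics/w5.png

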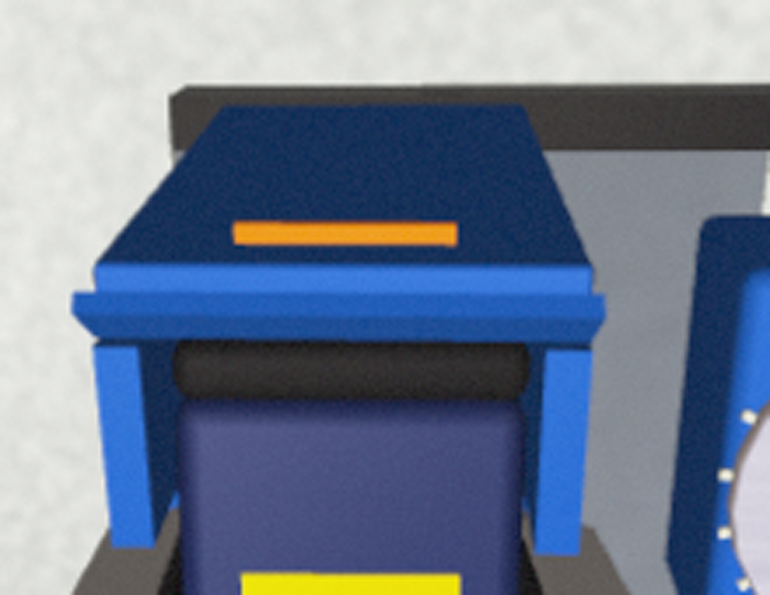

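The far end is now in, pushing the far catch outward (orange on the outside face), and the fingers are at the notch bottoms. I'll release, lift, close, and press on the middle.

```bash
python3 -m pendant '{"linear":[[0,-0.6,0],[0,0,0],[0,0,0],[0,0,0],[0,0,0],[0,-2,0],[0,-3,0],[0,-1,0],[0,0,0],[0,0,0],[0,0,0],[0,0,0],[0,0,0],[0,0,0]],"turn":[0,0,0,0,0,0,0,0,0,0,0,0,0,0],"gripper":[3,7.5,7.5,7.5,7.5,7.5,7.5,7.5,0,0,0,0,0,0]}'; python3 - <<'E'
from h import *
o=observe(); print(o["tool_rot"].round(3))
plan((.61,.14,.16),184.8)
o=observe(); c=camera("wrist"); cv2.imwrite("pics/w6.png",c["pixels"][:,:,::-1]); comps(c,.13,o)
E
```

```text
t: 13.15
tool_pos: [0.6249, 0.1388, 0.1905]
tool_rot: [[-0.983, -0.168, 0.077], [-0.084, 0.037, -0.996], [0.164, -0.985, -0.051]]
contact_force: [0.0, -0.1, 0.3]
finger_gap: 0.322
[[-0.983 -0.168  0.077]
 [-0.084  0.037 -0.996]
 [ 0.164 -0.985 -0.051]]
t 13.2 pos [0.6249 0.1388 0.1905] yaw 184.9 F [ 0.  -0.1  0.3] gap 30.3 j1 j6 [0.1 1.6]
  shift now cm [ 0.96  3.26 -0.08] turn 0.1 shift after turn [ 1.48  3.05 -0.25]
[42.5 29.8] 1032 xy [0.7245 0.2763] size [ 7. 45.] long-axis deg 88.6
[279. 272.] 3312 xy [0.5867 0.1407] size [32. 58.] long-axis deg 2.8
[359.3 377.5] 106 xy [0.4954 0.07  ] size [ 6. 27.] long-axis deg 2.3
```

View pics/w6.png

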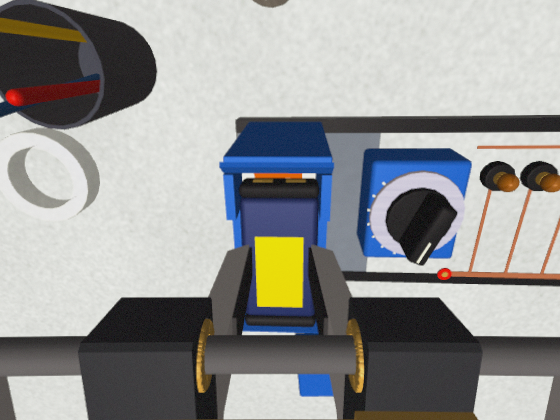

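```bash
cat >> h.py <<'E'
def rows(X,yaw,n,nturn=None):
    o=observe(); R=o["tool_rot"].copy(); d=(np.array(X)-o["tool_pos"])/n
    y=np.degrees(np.arctan2(R[1,0],R[0,0])); t=(y-yaw+180)%360-180; nt=nturn or n
    L=[]
    for i in range(n):
        L.append((R.T@d*100).round(2).tolist())
        if i<nt: R=R@cv2.Rodrigues(np.array([0,np.radians(t/nt),0]))[0]
    print(n,"rows, turn/row",round(t/nt,2),L)
E
python3 - <<'E'
from h import *
o=observe(); c=camera("wrist")
for z in (.14,.15):
    a,b=[p2w(c,*q,z,o) for q in [(280,184),(279,322)]]; print(a,b,(a+b)/2,np.linalg.norm(a-b))
print("tip",o["tool_pos"]+.019*o["tool_rot"][:,1])
E
python3 -m pendant '{"linear":[[0,0,0],[0,0,0],[0,0,0],[0,0,0]],"turn":[0,0,0,0],"gripper":[0,0,0,0]}'
```

```text
[0.65462809 0.14472445 0.14      ] [0.55175136 0.13749372 0.14      ] [0.60318973 0.14110908 0.14      ] 0.10313052380916041
[0.65823881 0.14448295 0.15      ] [0.56062602 0.1376222  0.15      ] [0.60943241 0.14105258 0.15      ] 0.09785359839860755
tip [0.62172159 0.13948036 0.17172869]
t: 13.65
tool_pos: [0.6251, 0.1388, 0.1909]
tool_rot: [[-0.983, -0.167, 0.077], [-0.084, 0.038, -0.996], [0.163, -0.985, -0.051]]
contact_force: [-1.3, -0.9, 0.1]
finger_gap: 0.007
```

```bash
python3 -m pendant '{"linear":[[1.1,0.8,-0.1],[0,1.2,0],[-0.1,0.6,0],[-0.1,0.6,0],[-0.1,0.6,0],[-0.1,0.6,0]],"turn":[0,0,0,0,0,0],"gripper":[0,0,0,0,0,0]}';python3 -m pendant '{"linear":[[-0.1,0.7,0],[-0.1,0.8,0]],"turn":[0,0],"gripper":[0,0]}'; python3 - <<'E'
from h import *
o=observe(); print("tip",o["tool_pos"]+.019*o["tool_rot"][:,1])
E
```

```text
t: 14.25
tool_pos: [0.6116, 0.1404, 0.151]
tool_rot: [[-0.984, -0.163, 0.077], [-0.084, 0.037, -0.996], [0.159, -0.986, -0.05]]
contact_force: [-4.1, -0.9, 6.2]
finger_gap: 0.004
t: 14.45
tool_pos: [0.6116, 0.1404, 0.1386]
tool_rot: [[-0.984, -0.161, 0.077], [-0.084, 0.036, -0.996], [0.158, -0.986, -0.049]]
contact_force: [-0.1, -1.3, 6.5]
finger_gap: 0.006
tip [0.60850679 0.14107142 0.11982887]
```

```bash
python3 -m pendant '{"linear":[[-0.1,0.9,0],[-0.1,0.9,0]],"turn":[0,0],"gripper":[0,0]}';python3 -m pendant '{"linear":[[0,-1,0],[0,-3,0],[0,-3,0],[0,0,0]],"turn":[0,0,0,0],"gripper":[0,0,0,0]}'; python3 - <<'E'
from h import *
o=observe(); c=camera("wrist"); crop(c,180,80,420,260,3.3,"w7.png"); comps(c,.12,o)
comps(camera("top"),.02)
rows((.401,-.0526,.15),268,8)
E
```

```text
t: 14.65
tool_pos: [0.6115, 0.1404, 0.1233]
tool_rot: [[-0.984, -0.158, 0.076], [-0.083, 0.035, -0.996], [0.155, -0.987, -0.048]]
contact_force: [-1.4, -0.8, 6.4]
finger_gap: 0.003
t: 15.05
tool_pos: [0.6228, 0.1383, 0.1943]
tool_rot: [[-0.984, -0.162, 0.077], [-0.083, 0.036, -0.996], [0.158, -0.986, -0.049]]
contact_force: [-0.1, 0.1, 0.8]
finger_gap: 0.007
[44.1 29.4] 1043 xy [0.7232 0.284 ] size [ 8. 49.] long-axis deg 85.6
[279.5 247.5] 1392 xy [0.5966 0.1414] size [30. 50.] long-axis deg 5.8
[447.5 376.5] 50 xy [ 0.4904 -0.0054] size [ 3. 15.] long-axis deg 98.5
[393.5 216.5] 105 xy [ 0.4681 -0.3627] size [17. 58.] long-axis deg 174.6
[280.8 239.7] 215 xy [ 0.401  -0.0597] size [31. 50.] long-axis deg 85.7
[423.8 285.3] 219 xy [ 0.285  -0.4446] size [31. 50.] long-axis deg 22.1
[434.5 363.4] 153 xy [ 0.0794 -0.473 ] size [  7. 167.] long-axis deg 79.8
8 rows, turn/row -10.39 [[2.82, 0.87, 2.19], [3.16, 0.87, 1.65], [3.41, 0.87, 1.05], [3.54, 0.87, 0.42], [3.56, 0.87, -0.23], [3.46, 0.87, -0.87], [3.25, 0.87, -1.48], [2.93, 0.87, -2.04]]
```

View pics/w7.png

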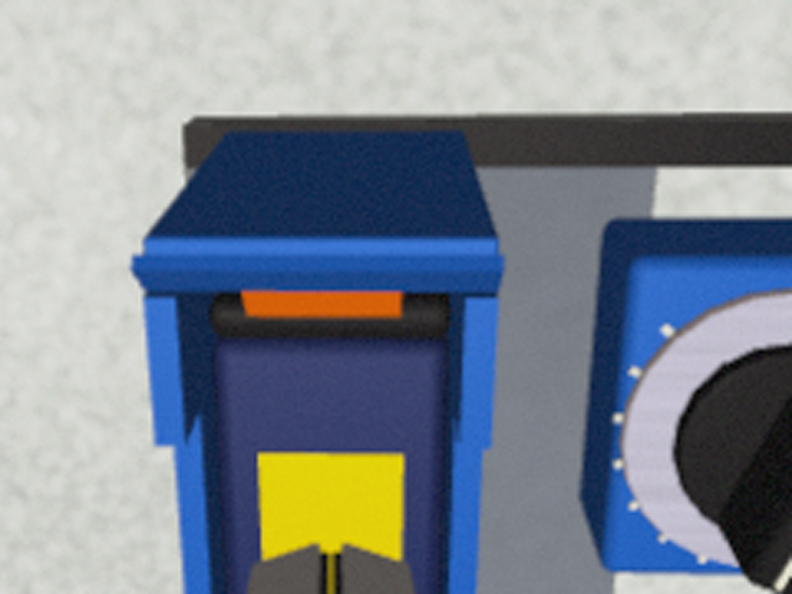

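Pack C sits under the far catch (orange over its black end at (325,310)), and its label is level at z≈0.12. I'll move toward pack B and press on bare table there to take out the accumulated tilt.

```bash
python3 - <<'E'
from h import *
rows((.45,.02,.195),268,10)
E
```

```text
10 rows, turn/row -8.31 [[1.79, 0.19, 1.04], [1.92, 0.19, 0.77], [2.01, 0.19, 0.49], [2.06, 0.19, 0.19], [2.07, 0.19, -0.11], [2.03, 0.19, -0.4], [1.95, 0.19, -0.69], [1.83, 0.19, -0.97], [1.67, 0.19, -1.22], [1.47, 0.19, -1.45]]
```

```bash
python3 -m pendant '{"linear":[[1.8,0.2,1],[1.9,0.2,0.8],[2,0.2,0.5],[2.1,0.2,0.2],[2.1,0.2,-0.1],[2,0.2,-0.4],[1.9,0.2,-0.7],[1.8,0.2,-1],[1.7,0.2,-1.2],[1.5,0.2,-1.4]],"turn":[-8.3,-8.3,-8.3,-8.3,-8.3,-8.3,-8.3,-8.3,-8.3,-8.3],"gripper":[0,0,0,0,0,0,0,0,0,0]}'; python3 - <<'E'
from h import *
plan((.45,.02,.025),268); print(observe()["tool_rot"].round(3))
comps(camera("top"),.02)
E
```

```text
t: 16.15
tool_pos: [0.4361, 0.014, 0.1706]
tool_rot: [[0.007, -0.209, 0.978], [-0.999, 0.034, 0.014], [-0.036, -0.977, -0.209]]
contact_force: [0.0, -0.5, -0.0]
finger_gap: 0.006
t 16.1 pos [0.4361 0.014  0.1706] yaw 270.4 F [ 0.  -0.5 -0. ] gap 0.5 j1 j6 [-0.11 -0.12]
  shift now cm [-0.06 13.96  4.41] turn 2.4 shift after turn [-0.65 14.56  1.37]
[[ 0.007 -0.209  0.978]
 [-0.999  0.034  0.014]
 [-0.036 -0.977 -0.209]]
[201.5 159. ] 224 xy [0.6147 0.1581] size [30. 55.] long-axis deg 1.7
[393.5 216.3] 101 xy [ 0.4684 -0.3629] size [17. 57.] long-axis deg 174.6
[284.5 240.5] 124 xy [ 0.3989 -0.0696] size [29. 29.] long-axis deg 90.9
[165.9 263.8] 210 xy [0.332  0.2446] size [29. 50.] long-axis deg 96.2
[423.8 285.3] 219 xy [ 0.285  -0.4446] size [31. 50.] long-axis deg 22.1
[435.  363.5] 148 xy [ 0.0793 -0.4744] size [  7. 164.] long-axis deg 80.4
```

```bash
python3 -m pendant '{"linear":[[0.1,3.9,0.8],[0.1,3.9,0.8],[0.1,3.9,0.8],[0,2,0.4],[0,0.6,0.1],[0,0.6,0.1],[0,0.6,0.1],[0,0.6,0.1]],"turn":[0,0,0,0,0,0,0,0],"gripper":[0,0,0,0,0,0,0,0]}'; python3 -m pendant '{"linear":[[0,0.6,0.1],[0,0.6,0.1],[0,0.6,0.1],[0,0.6,0.1]],"turn":[0,0,0,0],"gripper":[0,0,0,0]}'
```

```text
t: 17.0
tool_pos: [0.4297, 0.0149, 0.0188]
tool_rot: [[-0.002, -0.219, 0.976], [-1.0, 0.031, 0.005], [-0.031, -0.975, -0.219]]
contact_force: [-8.7, -0.8, 34.0]
finger_gap: 0.007
t: 17.4
tool_pos: [0.4298, 0.015, 0.0187]
tool_rot: [[-0.006, -0.222, 0.975], [-1.0, 0.027, 0.0], [-0.027, -0.975, -0.222]]
contact_force: [-7.6, 0.1, 33.4]
finger_gap: 0.006
```

```bash
python3 -m pendant '{"linear":[[0,0.5,-0.6],[0,0.5,-0.6],[0,0.5,-0.6],[0,0.5,-0.6]],"turn":[0,0,0,0],"gripper":[0,0,0,0]}'
```

```text
t: 17.8
tool_pos: [0.426, 0.0149, 0.0191]
tool_rot: [[-0.01, -0.165, 0.986], [-1.0, 0.025, -0.006], [-0.023, -0.986, -0.166]]
contact_force: [6.8, 0.8, 11.9]
finger_gap: 0.006
```

Pressing while dragging inward undoes the tilt at about 0.8° per row, so I'll continue.

```bash
python3 -m pendant '{"linear":[[0,0.6,-0.6],[0,0.6,-0.6],[0,0.6,-0.6],[0,0.6,-0.6],[0,0.6,-0.6],[0,0.6,-0.6],[0,0.6,-0.6],[0,0.6,-0.6]],"turn":[0,0,0,0,0,0,0,0],"gripper":[0,0,0,0,0,0,0,0]}'
```

```text
t: 18.6
tool_pos: [0.4238, 0.015, 0.0191]
tool_rot: [[-0.019, -0.045, 0.999], [-1.0, 0.019, -0.018], [-0.018, -0.999, -0.046]]
contact_force: [-0.4, 0.5, 22.3]
finger_gap: 0.005
```

```bash
python3 -m pendant '{"linear":[[0,0.5,-0.6],[0,0.5,-0.6],[0,0.5,-0.6]],"turn":[0,0,0],"gripper":[0,0,0]}';python3 -m pendant '{"linear":[[0,-1,0],[0,-2.5,0],[0,-2.5,0],[0,-2.5,0],[0,0,0]],"turn":[0,0,0,0,0],"gripper":[0,7.5,7.5,7.5,7.5]}'; python3 - <<'E'
from h import *
plan((.401,-.0526,.1),266.3); o=observe(); print(o["tool_rot"].round(3))
comps(camera("wrist"),.02,o)
E
```

```text
t: 18.9
tool_pos: [0.4229, 0.0151, 0.0191]
tool_rot: [[-0.022, -0.003, 1.0], [-1.0, 0.016, -0.022], [-0.016, -1.0, -0.003]]
contact_force: [1.4, 0.9, 17.6]
finger_gap: 0.004
t: 19.4
tool_pos: [0.4214, 0.0148, 0.1063]
tool_rot: [[-0.027, -0.006, 1.0], [-0.999, 0.017, -0.027], [-0.017, -1.0, -0.007]]
contact_force: [1.1, -0.5, -0.2]
finger_gap: 0.306
t 19.4 pos [0.4214 0.0148 0.1063] yaw 268.4 F [ 1.1 -0.5 -0.2] gap 28.7 j1 j6 [-0.11 -0.09]
  shift now cm [ 6.8   0.52 -1.85] turn 2.1 shift after turn [ 6.86  0.63 -1.6 ]
[[-0.027 -0.006  1.   ]
 [-0.999  0.017 -0.027]
 [-0.017 -1.    -0.007]]
[260.1 312.5] 1267 xy [ 0.4036 -0.0521] size [23. 38.] long-axis deg 84.9
[203. 350.] 41 xy [ 0.357  -0.0837] size [ 3. 11.] long-axis deg 85.7
[357. 364.] 64 xy [ 0.4793 -0.0991] size [ 5. 11.] long-axis deg 91.3
```

```bash
python3 -m pendant '{"linear":[[3.4,-0.7,-0.9],[3.4,-0.7,-0.9],[0,-0.7,0],[0,0,0],[0,0,0]],"turn":[2,0,0,0,0],"gripper":[7.5,7.5,7.5,7.5,7.5]}'; python3 - <<'E'
from h import *
plan((.401,-.0526,.0205),266.3); o=observe(); print(o["tool_rot"].round(3))
comps(camera("wrist"),.02,o)
E
```

```text
t: 19.95
tool_pos: [0.394, -0.0516, 0.1158]
tool_rot: [[-0.063, -0.025, 0.998], [-0.998, 0.023, -0.063], [-0.021, -0.999, -0.027]]
contact_force: [0.2, -0.9, -0.4]
finger_gap: 0.771
t 19.9 pos [ 0.394  -0.0516  0.1158] yaw 266.4 F [ 0.2 -0.9 -0.4] gap 72.5 j1 j6 [-0.29 -0.22]
  shift now cm [0.25 9.51 0.96] turn 0.1 shift after turn [0.05 9.53 0.7 ]
[[-0.063 -0.025  0.998]
 [-0.998  0.023 -0.063]
 [-0.021 -0.999 -0.027]]
[292.  233.5] 2554 xy [ 0.4002 -0.0581] size [30. 50.] long-axis deg 87.6
[ 92.5 370.5] 50 xy [ 0.2258 -0.1688] size [ 4. 11.] long-axis deg 79.9
```

```bash
python3 -m pendant '{"linear":[[0,2.8,0.4],[0,2.8,0.3],[0,2.5,0.2],[0,0.9,0],[0,0,0]],"turn":[0,0,0,0,0],"gripper":[7.5,7.5,7.5,7.5,7.5]}'; python3 - <<'E'
from h import *
plan((.401,-.05,.0205),266.5); o=observe(); print(o["tool_rot"].round(3))
E
```

```text
t: 20.5
tool_pos: [0.4014, -0.0456, 0.0211]
tool_rot: [[-0.056, -0.027, 0.998], [-0.998, 0.024, -0.056], [-0.023, -0.999, -0.028]]
contact_force: [-0.5, 0.0, 1.1]
finger_gap: 0.793
t 20.5 pos [ 0.4014 -0.0456  0.0211] yaw 266.8 F [-0.5  0.   1.1] gap 74.5 j1 j6 [-0.27 -0.22]
  shift now cm [ 0.44  0.05 -0.01] turn 0.3 shift after turn [ 0.44  0.06 -0.01]
[[-0.056 -0.027  0.998]
 [-0.998  0.024 -0.056]
 [-0.023 -0.999 -0.028]]
```

```bash
python3 -m pendant '{"linear":[[0.5,0,0],[0,0,0],[0,0,0],[0,0,0],[0,0,0],[0,0,0],[0,-1,0],[0,-3,0],[0,-5,0],[0,-5,0],[0,-4.5,0]],"turn":[0,0,0,0,0,0,0,0,0,0,0],"gripper":[7.5,3,3,3,3,3,3,3,3,3,3]}' 30; python3 - <<'E'
from h import *
print(observe()["tool_rot"].round(3));plan((.6,.141,.22),184.8)
rows((.605,.141,.24),184.8,10)
E
```

```text
t: 21.6
tool_pos: [0.4024, -0.0541, 0.2101]
tool_rot: [[-0.056, -0.038, 0.998], [-0.998, 0.028, -0.055], [-0.025, -0.999, -0.039]]
contact_force: [1.4, -0.1, -1.6]
finger_gap: 0.507
[[-0.056 -0.038  0.998]
 [-0.998  0.028 -0.055]
 [-0.025 -0.999 -0.039]]
t 21.6 pos [ 0.4024 -0.0541  0.2101] yaw 266.8 F [ 1.4 -0.1 -1.6] gap 47.7 j1 j6 [-0.29 -0.23]
  shift now cm [-20.6   -1.2   18.61] turn 82.0 shift after turn [-21.33  -0.99 -17.79]
10 rows, turn/row 8.2 [[-2.07, -0.32, 1.9], [-2.32, -0.32, 1.59], [-2.52, -0.32, 1.24], [-2.67, -0.32, 0.87], [-2.77, -0.32, 0.48], [-2.81, -0.32, 0.08], [-2.79, -0.32, -0.32], [-2.72, -0.32, -0.72], [-2.59, -0.32, -1.1], [-2.4, -0.32, -1.45]]
```

```bash
python3 -m pendant '{"linear":[[-2.1,-0.4,1.9],[-2.3,-0.4,1.6],[-2.5,-0.4,1.2],[-2.7,-0.4,0.9],[-2.8,-0.4,0.5],[-2.8,-0.4,0.1],[-2.8,-0.4,-0.3],[-2.7,-0.4,-0.7],[-2.6,-0.4,-1.1],[-2.4,-0.4,-1.4]],"turn":[8.2,8.2,8.2,8.2,8.2,8.2,8.2,8.2,8.2,8.2],"gripper":[3,3,3,3,3,3,3,3,3,3]}'; python3 - <<'E'
from h import *
plan((.607,.141,.18),184.8)
rows((.607,.141,.178),184.8,3)
E
```

```text
t: 22.6
tool_pos: [0.6199, 0.1391, 0.2706]
tool_rot: [[-1.0, -0.012, 0.022], [-0.022, 0.021, -1.0], [0.012, -1.0, -0.022]]
contact_force: [-0.6, -0.4, -0.3]
finger_gap: 0.504
t 22.6 pos [0.6199 0.1391 0.2706] yaw 181.3 F [-0.6 -0.4 -0.3] gap 47.4 j1 j6 [0.12 1.67]
  shift now cm [ 1.18  9.08 -0.03] turn -3.5 shift after turn [ 1.27  9.06 -0.3 ]
3 rows, turn/row -1.18 [[0.39, 3.09, -0.01], [0.39, 3.09, -0.02], [0.39, 3.09, -0.02]]
```

```bash
python3 -m pendant '{"linear":[[0.4,3,0],[0.4,3,0],[0.4,3,0],[0,0,0]],"turn":[-1.2,-1.2,-1.1,0],"gripper":[3,3,3,3]}'; python3 - <<'E'
from h import *
plan((.607,.141,.148),184.8); print(observe()["tool_rot"].round(3))
E
```

```text
t: 23.0
tool_pos: [0.6105, 0.1441, 0.1803]
tool_rot: [[-0.996, -0.008, 0.086], [-0.086, 0.023, -0.996], [0.006, -1.0, -0.023]]
contact_force: [0.2, -0.9, -1.4]
finger_gap: 0.505
t 23.0 pos [0.6105 0.1441 0.1803] yaw 184.9 F [ 0.2 -0.9 -1.4] gap 47.5 j1 j6 [0.13 1.61]
  shift now cm [0.35 3.23 0.36] turn 0.1 shift after turn [0.37 3.23 0.28]
[[-0.996 -0.008  0.086]
 [-0.086  0.023 -0.996]
 [ 0.006 -1.    -0.023]]
```

```bash
python3 -m pendant '{"linear":[[0.3,1.2,0.3],[0.1,1.2,0],[0,0.6,0],[0,0.4,0]],"turn":[0,0,0,0],"gripper":[3,3,3,3]}'; python3 - <<'E'
from h import *
plan((.607,.141,.148),184.8); o=observe();print(o["tool_rot"].round(3)); c=camera("wrist")
comps(c,.148,o); h=cv2.cvtColor(c["pixels"],cv2.COLOR_RGB2HSV); print("orange"); comps(c,.13,o,(5,180,150),(14,255,255),20)
E
```

```text
t: 23.4
tool_pos: [0.609, 0.1418, 0.152]
tool_rot: [[-0.996, 0.0, 0.085], [-0.085, 0.024, -0.996], [-0.002, -1.0, -0.024]]
contact_force: [-1.9, 0.3, 1.3]
finger_gap: 0.504
t 23.4 pos [0.609  0.1418 0.152 ] yaw 184.9 F [-1.9  0.3  1.3] gap 47.4 j1 j6 [0.13 1.61]
  shift now cm [0.21 0.4  0.07] turn 0.1 shift after turn [0.21 0.4  0.06]
[[-0.996  0.     0.085]
 [-0.085  0.024 -0.996]
 [-0.002 -1.    -0.024]]
[37.4 32.6] 951 xy [0.7092 0.2544] size [ 6. 33.] long-axis deg 74.2
[259.5 172.5] 47 xy [0.6586 0.1568] size [ 0. 11.] long-axis deg 95.1
[280. 287.] 5357 xy [0.6013 0.1423] size [29. 50.] long-axis deg 6.0
[156.  371.5] 49 xy [0.5448 0.2054] size [3. 8.] long-axis deg 180.0
[403.  375.5] 101 xy [0.5563 0.0724] size [ 4. 14.] long-axis deg 9.6
orange
[281.5 170. ] 82 xy [0.6581 0.1468] size [ 1. 28.] long-axis deg 95.0
```

```bash
python3 -m pendant '{"linear":[[0.2,0.3,0.1],[0,0.3,0],[0,0.3,0]],"turn":[0,0,0],"gripper":[3,3,3]}'
```

```text
t: 23.75
tool_pos: [0.6102, 0.1414, 0.1486]
tool_rot: [[-0.996, 0.011, 0.085], [-0.085, 0.026, -0.996], [-0.013, -1.0, -0.025]]
contact_force: [-3.0, -0.5, 8.4]
finger_gap: 0.507
```

```bash
python3 -m pendant '{"linear":[[0,0,0],[0,0,0],[0,0,0],[0,0,0],[0,-2,0],[0,-3,0],[0,0,0],[0,0,0],[0,0,0],[0,0,0],[0,0,0],[0,0,0],[0,0,0],[0,0,0]],"turn":[0,0,0,0,0,0,0,0,0,0,0,0,0,0],"gripper":[7,7,7,7,7,7,0,0,0,0,0,0,0,0]}'; python3 - <<'E'
from h import *
plan((.607,.141,.148),184.8); o=observe(); c=camera("wrist");print(o["tool_rot"].round(3)); crop(c,170,100,420,350,2.2,"w8.png")
comps(c,.148,o)
E
```

```text
t: 25.15
tool_pos: [0.6059, 0.1395, 0.1883]
tool_rot: [[-0.996, -0.006, 0.084], [-0.085, 0.023, -0.996], [0.004, -1.0, -0.023]]
contact_force: [-0.4, -0.6, -0.5]
finger_gap: 0.099
t 25.1 pos [0.6059 0.1395 0.1883] yaw 184.9 F [-0.4 -0.6 -0.5] gap 9.3 j1 j6 [0.12 1.61]
  shift now cm [-0.14  4.03 -0.05] turn 0.1 shift after turn [-0.12  4.03 -0.14]
[[-0.996 -0.006  0.084]
 [-0.085  0.023 -0.996]
 [ 0.004 -1.    -0.023]]
[51.8 30.9] 1181 xy [0.713  0.2683] size [ 6. 54.] long-axis deg 75.9
[260.5 159.5] 40 xy [0.6572 0.1569] size [ 1. 11.] long-axis deg 95.0
[278. 255.] 2346 xy [0.6007 0.1423] size [29. 49.] long-axis deg 5.8
```

```bash
python3 -m pendant '{"linear":[[-0.2,1.5,-0.2],[0,0.6,0],[0,0.7,0],[0,0.7,0],[0,0.7,0],[0,0.7,0],[0,0.7,0]],"turn":[0,0,0,0,0,0,0],"gripper":[0,0,0,0,0,0,0]}'
```

```text
t: 25.9
tool_pos: [0.609, 0.1427, 0.1356]
tool_rot: [[-0.996, 0.002, 0.085], [-0.084, 0.022, -0.996], [-0.004, -1.0, -0.022]]
contact_force: [-2.0, -0.5, 5.7]
finger_gap: 0.002
```

```bash
python3 -m pendant '{"linear":[[0,0.8,0]],"turn":[0],"gripper":[0]}'; python3 -m pendant '{"linear":[[0,-1,0],[0,-3,0],[0,-3,0],[0,0,0]],"turn":[0,0,0,0],"gripper":[0,0,0,0]}'; python3 - <<'E'
from h import *
plan((.607,.141,.148),184.8); o=observe(); c=camera("wrist");print(o["tool_rot"].round(3)); cv2.imwrite("pics/w9.png",c["pixels"][:,:,::-1])
comps(c,.12,o); comps(c,.12,o,(3,180,120),(14,255,255),20)
rows((.50,.2,.2),274.5,8); comps(camera("top"),.02)
E
```

```text
t: 26.0
tool_pos: [0.609, 0.1427, 0.1287]
tool_rot: [[-0.996, 0.003, 0.085], [-0.084, 0.022, -0.996], [-0.005, -1.0, -0.022]]
contact_force: [-2.3, -1.1, 6.8]
finger_gap: 0.004
t: 26.4
tool_pos: [0.6081, 0.1413, 0.1999]
tool_rot: [[-0.996, 0.0, 0.085], [-0.085, 0.022, -0.996], [-0.002, -1.0, -0.022]]
contact_force: [0.5, -0.1, 1.2]
finger_gap: 0.003
t 26.4 pos [0.6081 0.1413 0.1999] yaw 184.9 F [ 0.5 -0.1  1.2] gap 0.2 j1 j6 [0.13 1.61]
  shift now cm [0.12 5.18 0.13] turn 0.1 shift after turn [0.11 5.19 0.02]
[[-0.996  0.     0.085]
 [-0.085  0.022 -0.996]
 [-0.002 -1.    -0.022]]
[57.  37.4] 1258 xy [0.7187 0.2924] size [ 8. 73.] long-axis deg 74.8
[281. 240.] 1791 xy [0.5991 0.1427] size [29. 50.] long-axis deg 5.7
[158.5 414.5] 108 xy [0.4388 0.2303] size [9. 9.] long-axis deg 95.5
[282. 163.] 504 xy [0.6539 0.1467] size [ 7. 31.] long-axis deg 95.0
[499.7 190.1] 42 xy [ 0.6482 -0.001 ] size [5. 8.] long-axis deg 167.0
[537.3 192.3] 23 xy [ 0.6489 -0.0255] size [4. 6.] long-axis deg 53.3
[442. 286.] 30 xy [0.5748 0.0228] size [5. 6.] long-axis deg 95.8
8 rows, turn/row -11.21 [[1.27, -0.01, -0.85], [1.08, -0.01, -1.08], [0.85, -0.01, -1.27], [0.59, -0.01, -1.41], [0.31, -0.01, -1.5], [0.01, -0.01, -1.53], [-0.29, -0.01, -1.5], [-0.57, -0.01, -1.42]]
[393.5 216.5] 105 xy [ 0.4681 -0.3627] size [17. 58.] long-axis deg 174.6
[423.8 285.3] 219 xy [ 0.285  -0.4446] size [31. 50.] long-axis deg 22.1
[434.5 363.4] 153 xy [ 0.0794 -0.473 ] size [  7. 167.] long-axis deg 79.8
```

View pics/w9.png

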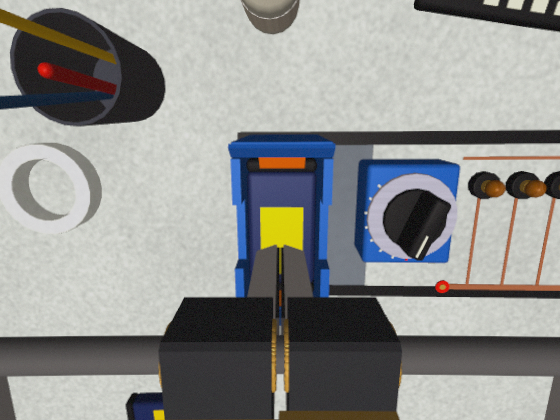

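Pack two has snapped in: the far catch (282,163) overlies its end and the label is level at 0.12. Pack A is next.

```bash
python3 - <<'E'
from h import *
rows((.34,.245,.225),276.5,11)
E
```

```text
11 rows, turn/row -8.33 [[2.33, -0.24, -1.15], [2.14, -0.24, -1.48], [1.9, -0.24, -1.77], [1.63, -0.24, -2.03], [1.32, -0.24, -2.24], [0.98, -0.24, -2.41], [0.62, -0.24, -2.53], [0.24, -0.24, -2.59], [-0.13, -0.24, -2.6], [-0.51, -0.24, -2.55], [-0.87, -0.24, -2.45]]
```

```bash
python3 -m pendant '{"linear":[[2.3,-0.3,-1.2],[2.1,-0.3,-1.5],[1.9,-0.3,-1.8],[1.6,-0.3,-2],[1.3,-0.3,-2.2],[1,-0.3,-2.4],[0.6,-0.3,-2.5],[0.2,-0.3,-2.6],[-0.1,-0.3,-2.6],[-0.5,-0.3,-2.5],[-0.9,-0.3,-2.4],[0,0,0]],"turn":[-8.3,-8.3,-8.3,-8.3,-8.3,-8.3,-8.3,-8.3,-8.3,-8.3,-8.3,0],"gripper":[7.5,7.5,7.5,7.5,7.5,7.5,7.5,7.5,7.5,7.5,7.5,7.5]}'; python3 - <<'E'
from h import *
o=observe(); c=camera("wrist");print(o["tool_rot"].round(3)); comps(c,.02,o); plan((.3315,.252,.08),276.5)
E
```

```text
t: 27.7
tool_pos: [0.3185, 0.2384, 0.2062]
tool_rot: [[0.163, -0.059, 0.985], [-0.986, 0.006, 0.164], [-0.016, -0.998, -0.058]]
contact_force: [1.5, -0.2, 0.2]
finger_gap: 0.797
[[ 0.163 -0.059  0.985]
 [-0.986  0.006  0.164]
 [-0.016 -0.998 -0.058]]
[304.  194.9] 1506 xy [0.331  0.2464] size [30. 50.] long-axis deg 96.8
t 27.8 pos [0.3195 0.2379 0.2056] yaw 279.2 F [ 0.4 -0.4  0.3] gap 75.3 j1 j6 [0.47 0.31]
  shift now cm [-1.02 12.47  2.14] turn 2.7 shift after turn [-1.27 12.56  1.35]
```

```bash
python3 -m pendant '{"linear":[[-0.7,3,0.9],[-0.7,4,0.9],[-0.1,4,0.4],[0,4,0.2],[0,2.2,0.1],[0,0.5,0],[0,0,0]],"turn":[2.4,0,0,0,0,0,0],"gripper":[7.5,7.5,7.5,7.5,7.5,7.5,7.5]}'; python3 - <<'E'
from h import *
o=observe(); c=camera("wrist");print(o["tool_rot"].round(3)); comps(c,.02,o); plan((.330,.254,.0205),276.8)
E
```

```text
t: 28.45
tool_pos: [0.3375, 0.2554, 0.0214]
tool_rot: [[0.095, -0.06, 0.994], [-0.995, 0.004, 0.095], [-0.01, -0.998, -0.059]]
contact_force: [-4.9, 1.4, 7.1]
finger_gap: 0.795
[[ 0.095 -0.06   0.994]
 [-0.995  0.004  0.095]
 [-0.01  -0.998 -0.059]]
[241.5 176.5] 43 xy [0.315  0.3036] size [ 0. 11.] long-axis deg 6.0
[264.4 290.4] 5279 xy [0.3305 0.2474] size [30. 48.] long-axis deg 97.3
[471.2 355. ] 47 xy [0.437  0.2256] size [ 3. 10.] long-axis deg 109.1
[ 86.8 363.4] 52 xy [0.238  0.1926] size [3. 7.] long-axis deg 82.0
t 28.5 pos [0.3376 0.2554 0.0214] yaw 275.4 F [-5.7  0.2  9.9] gap 75.2 j1 j6 [0.49 0.38]
  shift now cm [ 0.07  0.13 -0.76] turn -1.4 shift after turn [ 0.05  0.09 -0.77]
```

```bash
python3 -m pendant '{"linear":[[0,0.5,-0.7],[0,0.5,-0.7],[0,0.5,-0.7],[0,0.5,-0.7],[0,0.4,-0.5]],"turn":[-1,0,0,0,0],"gripper":[7.5,7.5,7.5,7.5,7.5]}'; python3 - <<'E'
from h import *
o=observe(); print(o["tool_rot"].round(3)); plan((.330,.254,.0205),276.8)
E
```

```text
t: 29.0
tool_pos: [0.3361, 0.2551, 0.0193]
tool_rot: [[0.098, 0.006, 0.995], [-0.995, 0.014, 0.098], [-0.013, -1.0, 0.007]]
contact_force: [-0.8, -3.9, 21.2]
finger_gap: 0.797
[[ 0.098  0.006  0.995]
 [-0.995  0.014  0.098]
 [-0.013 -1.     0.007]]
t 29.0 pos [0.3361 0.2551 0.0193] yaw 275.6 F [-0.8 -3.9 21.2] gap 74.9 j1 j6 [0.51 0.41]
  shift now cm [ 0.05 -0.13 -0.61] turn -1.2 shift after turn [ 0.04 -0.12 -0.61]
```

Level again. Now I'll shift to centre, grip and lift.

```bash
python3 -m pendant '{"linear":[[0,-0.3,-0.5],[0,0,0],[0,0,0],[0,0,0],[0,0,0],[0,0,0],[0,-1,0],[0,-3,0],[0,-5,0],[0,-5,0],[0,-4.5,0]],"turn":[-1.2,0,0,0,0,0,0,0,0,0,0],"gripper":[7.5,3,3,3,3,3,3,3,3,3,3]}' 30; python3 - <<'E'
from h import *
print(observe()["tool_rot"].round(3));plan((.6,.141,.22),184.8)
rows((.595,.138,.225),184.8,11)
E
```

```text
t: 30.1
tool_pos: [0.3263, 0.2472, 0.2022]
tool_rot: [[0.11, -0.017, 0.994], [-0.994, -0.001, 0.11], [-0.0, -1.0, -0.017]]
contact_force: [1.1, -0.3, -1.1]
finger_gap: 0.506
[[ 0.11  -0.017  0.994]
 [-0.994 -0.001  0.11 ]
 [-0.    -1.    -0.017]]
t 30.1 pos [0.3263 0.2472 0.2022] yaw 276.3 F [ 1.1 -0.3 -1.1] gap 47.6 j1 j6 [0.5  0.39]
  shift now cm [13.57 -2.23 26.  ] turn 91.5 shift after turn [-26.38  -1.78  12.88]
11 rows, turn/row 8.32 [[1.26, -0.25, 2.31], [0.91, -0.25, 2.47], [0.54, -0.25, 2.58], [0.16, -0.25, 2.63], [-0.22, -0.25, 2.62], [-0.6, -0.25, 2.56], [-0.96, -0.25, 2.45], [-1.31, -0.25, 2.29], [-1.62, -0.25, 2.07], [-1.91, -0.25, 1.82], [-2.15, -0.25, 1.52]]
```

```bash
python3 -m pendant '{"linear":[[1.3,-0.3,2.3],[0.9,-0.3,2.5],[0.5,-0.3,2.6],[0.2,-0.3,2.6],[-0.2,-0.3,2.6],[-0.6,-0.3,2.6],[-1,-0.3,2.4],[-1.3,-0.3,2.3],[-1.6,-0.3,2.1],[-1.9,-0.3,1.8],[-2.1,-0.3,1.5]],"turn":[8.3,8.3,8.3,8.3,8.3,8.3,8.3,8.3,8.3,8.3,8.3],"gripper":[3,3,3,3,3,3,3,3,3,3,3]}'; python3 - <<'E'
from h import *
print(observe()["tool_rot"].round(3)); plan((.609,.142,.18),184.8)
rows((.609,.142,.18),184.8,3)
E
```

```text
t: 31.2
tool_pos: [0.6019, 0.1297, 0.2451]
tool_rot: [[-0.999, -0.002, 0.035], [-0.035, 0.006, -0.999], [0.001, -1.0, -0.006]]
contact_force: [1.1, 0.5, -1.2]
finger_gap: 0.511
[[-0.999 -0.002  0.035]
 [-0.035  0.006 -0.999]
 [ 0.001 -1.    -0.006]]
t 31.2 pos [0.6019 0.1297 0.2451] yaw 182.0 F [ 1.1  0.5 -1.2] gap 48.1 j1 j6 [0.12 1.65]
  shift now cm [-0.76  6.52 -1.16] turn -2.8 shift after turn [-0.81  6.51 -1.16]
3 rows, turn/row -0.93 [[-0.25, 2.17, -0.39], [-0.26, 2.17, -0.38], [-0.27, 2.17, -0.38]]
```

```bash
python3 -m pendant '{"linear":[[-0.3,2.2,-0.4],[-0.3,2.2,-0.4],[-0.3,2.1,-0.4],[0,0,0]],"turn":[-1,-1,-0.8,0],"gripper":[3,3,3,3]}'; python3 - <<'E'
from h import *
o=observe(); c=camera("wrist");print(o["tool_rot"].round(3)); comps(c,.18,o); plan((.609,.142,.154),184.8)
E
```

```text
t: 31.6
tool_pos: [0.6143, 0.1394, 0.177]
tool_rot: [[-0.997, -0.002, 0.078], [-0.078, 0.004, -0.997], [0.001, -1.0, -0.004]]
contact_force: [-0.8, -0.8, -1.7]
finger_gap: 0.51
[[-0.997 -0.002  0.078]
 [-0.078  0.004 -0.997]
 [ 0.001 -1.    -0.004]]
[43.9 46.3] 1019 xy [0.709  0.2432] size [ 5. 36.] long-axis deg 75.9
[258. 172.] 54 xy [0.6652 0.1543] size [ 1. 11.] long-axis deg 94.5
[300. 172.] 58 xy [0.6666 0.1356] size [ 1. 11.] long-axis deg 94.4
[279.5 289. ] 5544 xy [0.6089 0.1403] size [29. 49.] long-axis deg 5.6
[403. 368.] 95 xy [0.5698 0.0736] size [ 4. 11.] long-axis deg 9.3
[155.3 371.9] 41 xy [0.5571 0.2009] size [2. 8.] long-axis deg 6.7
t 31.6 pos [0.6149 0.1393 0.1791] yaw 184.4 F [-0.3  0.3 -1.2] gap 47.8 j1 j6 [0.13 1.62]
  shift now cm [ 0.58  2.51 -0.31] turn -0.4 shift after turn [ 0.57  2.51 -0.32]
```

```bash
python3 -m pendant '{"linear":[[0.8,1,-0.3],[0,1,0],[0,0.6,0],[0,0.4,0],[0,0.4,0]],"turn":[-0.5,0,0,0,0],"gripper":[3,3,3,3,3]}'; python3 - <<'E'
from h import *
o=observe(); c=camera("wrist");print(o["tool_rot"].round(3)); comps(c,.148,o); plan((.609,.142,.149),184.8)
E
```

```text
t: 32.15
tool_pos: [0.6094, 0.1414, 0.1505]
tool_rot: [[-0.996, 0.011, 0.085], [-0.084, 0.004, -0.996], [-0.012, -1.0, -0.003]]
contact_force: [-3.0, 0.2, 1.4]
finger_gap: 0.51
[[-0.996  0.011  0.085]
 [-0.084  0.004 -0.996]
 [-0.012 -1.    -0.003]]
[34.4 35. ] 883 xy [0.7083 0.2536] size [ 5. 30.] long-axis deg 73.6
[300. 172.] 67 xy [0.661  0.1376] size [ 1. 11.] long-axis deg 94.8
[258.5 172.5] 51 xy [0.6592 0.1567] size [ 0. 12.] long-axis deg 94.9
[279.5 289. ] 5535 xy [0.6014 0.1421] size [30. 50.] long-axis deg 6.0
[403.5 370. ] 103 xy [0.5606 0.0725] size [ 4. 15.] long-axis deg 9.4
[155.5 370.5] 51 xy [0.5487 0.204 ] size [3. 9.] long-axis deg 0.4
t 32.2 pos [0.6092 0.1414 0.15  ] yaw 184.8 F [-1.6 -0.1  1.8] gap 48.1 j1 j6 [0.14 1.62]
  shift now cm [ 0.01  0.1  -0.06] turn 0.0 shift after turn [ 0.01  0.1  -0.06]
```

Matches pack B's rest position. I'll release, close and press.

```bash
python3 -m pendant '{"linear":[[0,0.3,0],[0,0,0],[0,0,0],[0,0,0],[0,0,0],[0,-2,0],[0,-3,0],[0,0,0],[0,0,0],[0,0,0],[0,0,0],[0,0,0],[0,0,0],[0,0,0],[0,0,0]],"turn":[0,0,0,0,0,0,0,0,0,0,0,0,0,0,0],"gripper":[3,7,7,7,7,7,7,0,0,0,0,0,0,0,0]}'; python3 - <<'E'
from h import *
o=observe(); c=camera("wrist");print(o["tool_rot"].round(3)); comps(c,.148,o); plan((.609,.142,.168),184.8)
E
```

```text
t: 33.7
tool_pos: [0.6079, 0.1408, 0.1924]
tool_rot: [[-0.996, 0.005, 0.084], [-0.084, 0.003, -0.996], [-0.005, -1.0, -0.003]]
contact_force: [-0.2, -0.2, -0.0]
finger_gap: 0.1
[[-0.996  0.005  0.084]
 [-0.084  0.003 -0.996]
 [-0.005 -1.    -0.003]]
[52.5 36.6] 1179 xy [0.7132 0.2702] size [ 6. 56.] long-axis deg 75.5
[279. 254.] 2315 xy [0.6022 0.1421] size [29. 49.] long-axis deg 5.7
t 33.8 pos [0.6079 0.1408 0.1924] yaw 184.8 F [ 0.5  0.3 -0.3] gap 5.3 j1 j6 [0.14 1.62]
  shift now cm [-0.11  2.45 -0.1 ] turn 0.0 shift after turn [-0.12  2.44 -0.11]
```

```bash
python3 -m pendant '{"linear":[[-0.2,1.8,-0.1],[0,0.7,0],[0,0.7,0],[0,0.7,0],[0,0.7,0],[0,0.7,0],[0,0.7,0],[0,0.7,0]],"turn":[0,0,0,0,0,0,0,0],"gripper":[0,0,0,0,0,0,0,0]}';python3 -m pendant '{"linear":[[0,0.7,0]],"turn":[0],"gripper":[0]}'; python3 -m pendant '{"linear":[[0,-1,0],[0,-3,0],[0,-3,0],[0,0,0]],"turn":[0,0,0,0],"gripper":[0,0,0,0]}';  python3 - <<'E'
from h import *
o=observe(); c=camera("wrist");print(o["tool_rot"].round(3)); comps(c,.12,o); comps(c,.12,o,(3,180,120),(14,255,255),60); plan((.609,.142,.168),184.8); cv2.imwrite("pics/w10.png",c["pixels"][:,:,::-1])
E
```

```text
t: 34.55
tool_pos: [0.6119, 0.1423, 0.1346]
tool_rot: [[-0.996, 0.016, 0.084], [-0.084, 0.004, -0.996], [-0.016, -1.0, -0.003]]
contact_force: [-2.8, 0.2, 6.5]
finger_gap: 0.004
t: 34.65
tool_pos: [0.6119, 0.1423, 0.1292]
tool_rot: [[-0.996, 0.016, 0.084], [-0.084, 0.004, -0.996], [-0.017, -1.0, -0.003]]
contact_force: [-2.5, -0.7, 6.0]
finger_gap: 0.004
t: 35.05
tool_pos: [0.6107, 0.1419, 0.2028]
tool_rot: [[-0.996, 0.018, 0.084], [-0.084, 0.004, -0.996], [-0.018, -1.0, -0.003]]
contact_force: [0.2, -1.0, 1.0]
finger_gap: 0.003
[[-0.996  0.018  0.084]
 [-0.084  0.004 -0.996]
 [-0.018 -1.    -0.003]]
[57.4 45.6] 1240 xy [0.7184 0.293 ] size [ 7. 74.] long-axis deg 74.0
[280.5 241.5] 1677 xy [0.601  0.1421] size [29. 50.] long-axis deg 4.0
[280.5 168. ] 488 xy [0.654  0.1466] size [ 7. 31.] long-axis deg 94.8
t 35.1 pos [0.6098 0.1418 0.2002] yaw 184.8 F [-0.1 -0.   0. ] gap 0.4 j1 j6 [0.14 1.62]
  shift now cm [ 0.12  3.21 -0.02] turn 0.0 shift after turn [ 0.08  3.22 -0.03]
```

Pack three shows the same snapped signature (label level at 0.12, catch over its end). Now the dial: I move over it and turn the wrist half round.

```bash
python3 -m pendant '{"linear":[[0.3,-0.3,3.6],[0.3,-0.3,3.6],[0.3,-0.2,3.6],[0,0,0],[0,0,0],[0,0,0],[0,0,0],[0,0,0],[0,0,0],[0,0,0],[0,0,0],[0,0,0],[0,0,0],[0,0,0],[0,0,0],[0,0,0],[0,0,0],[0,0,0],[0,0,0],[0,0,0]],"turn":[0,0,0,-8.5,-8.5,-8.5,-8.5,-8.5,-8.5,-8.5,-8.5,-8.5,-8.5,-8.5,-8.5,-8.5,-8.5,-8.5,-8.5,-8.5],"gripper":[0,0,0,5,5,5,5,5,5,5,5,5,5,5,5,5,5,5,5,5]}'; python3 - <<'E'
from h import *
plan((.612,.031,.2),4.8)
E
```

```text
t: 37.1
tool_pos: [0.5915, 0.0292, 0.1616]
tool_rot: [[0.878, -0.056, 0.476], [-0.477, 0.007, 0.879], [-0.052, -0.998, -0.021]]
contact_force: [-0.0, -0.4, 0.4]
finger_gap: 0.532
t 37.1 pos [0.5915 0.0292 0.1616] yaw 331.5 F [-0.  -0.4  0.4] gap 50.0 j1 j6 [-0.05 -1.12]
  shift now cm [ 1.51 -3.95  1.06] turn -33.3 shift after turn [ 2.06 -3.84  0.01]
```

```bash
python3 -m pendant '{"linear":[[0,-0.8,0],[0,-0.8,0],[0,-0.8,0],[0.7,-0.8,0],[0.7,-0.8,0],[0.7,0,0]],"turn":[-8.4,-8.4,-8.4,-8.1,0,0],"gripper":[5,5,5,5,5,5]}'; python3 - <<'E'
from h import *
plan((.612,.031,.2),4.8); o=observe(); print(o["tool_rot"].round(3)); c=camera("wrist"); crop(c,60,100,500,400,1.8,"w11.png")
E
```

```text
t: 37.7
tool_pos: [0.6094, 0.0302, 0.1877]
tool_rot: [[0.992, -0.078, -0.097], [0.097, 0.008, 0.995], [-0.077, -0.997, 0.015]]
contact_force: [0.3, -0.4, 0.7]
finger_gap: 0.53
t 37.7 pos [0.6094 0.0302 0.1877] yaw 5.6 F [ 0.3 -0.4  0.7] gap 49.8 j1 j6 [-0.05 -1.71]
  shift now cm [ 0.17 -1.24  0.07] turn 0.8 shift after turn [ 0.27 -1.23  0.06]
[[ 0.992 -0.078 -0.097]
 [ 0.097  0.008  0.995]
 [-0.077 -0.997  0.015]]
```

View pics/w11.png

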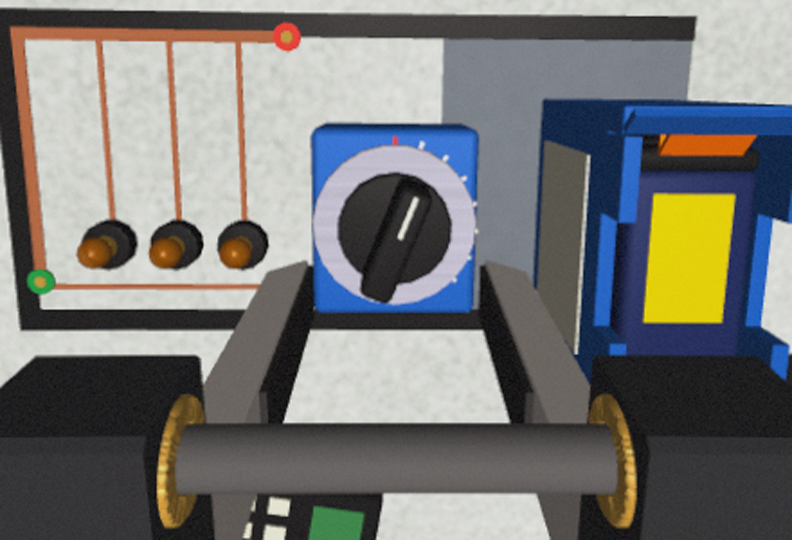

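The view shows the near catch also lying over the pack's end at (705,145), so both catches hold. The dial bar runs (412,185) to (378,295), with its pointer some 15–20° clockwise of the red off mark at (395,140).

```bash
python3 - <<'E'
from h import *
o=observe(); c=camera("wrist"); P=lambda u,v,z:p2w(c,60+(u+.5)/1.8-.5,100+(v+.5)/1.8-.5,z,o)[:2]
for z in (.09,.1,.11):
    a,b=P(413,182,z),P(377,298,z); d=a-b; print(z,a.round(4),b.round(4),((a+b)/2).round(4),"len",np.linalg.norm(d).round(4),"ang",np.degrees(np.arctan2(d[1],d[0]))%180)
for z in (.065,.075,.085): print("disc",z,P(395,229,z).round(4), "L/R",P(338,229,z)[1]-P(451,229,z)[1])
print("ring mark",P(395,140,.061),"red",P(287,37,.017),"corner",P(18,33,.017),"green",P(40,281,.017))
E
```

```text
0.09 [0.5861 0.0378] [0.6377 0.0275] [0.6119 0.0327] len 0.0526 ang 168.68979470682265
0.1 [0.5847 0.0373] [0.6343 0.0273] [0.6095 0.0323] len 0.0506 ang 168.68979470682265
0.11 [0.5832 0.0367] [0.6308 0.0272] [0.607  0.0319] len 0.0485 ang 168.68979470682265
disc 0.065 [0.6123 0.0332] L/R -0.05192898665816564
disc 0.075 [0.6101 0.0329] L/R -0.0501155495774385
disc 0.085 [0.6079 0.0325] L/R -0.04830211249671137
ring mark [0.57182366 0.02939129] red [ 0.52868717 -0.02918992] corner [ 0.54047254 -0.16226205] green [ 0.66907718 -0.15221475]
```

```bash
python3 -m pendant '{"linear":[[0.3,1,0.2],[0,1,0],[0,1.5,0],[0,0,0]],"turn":[8.5,8.4,0,0],"gripper":[5,5,5,5]}'; python3 - <<'E'
from h import *
plan((.612,.0325,.092),348.7); rows((.612,.0325,.093),348.7,4); print(observe()["tool_rot"].round(3))
E
```

```text
t: 38.2
tool_pos: [0.608, 0.0331, 0.1464]
tool_rot: [[0.975, -0.085, 0.205], [-0.205, 0.008, 0.979], [-0.085, -0.996, -0.01]]
contact_force: [0.1, 0.2, -1.0]
finger_gap: 0.535
t 38.2 pos [0.608  0.0331 0.1464] yaw 348.1 F [ 0.1  0.2 -1. ] gap 50.3 j1 j6 [-0.04 -1.41]
  shift now cm [0.87 5.38 0.08] turn -0.6 shift after turn [0.41 5.44 0.02]
4 rows, turn/row -0.14 [[0.22, 1.32, 0.02], [0.22, 1.32, 0.02], [0.22, 1.32, 0.02], [0.22, 1.32, 0.02]]
[[ 0.975 -0.085  0.205]
 [-0.205  0.008  0.979]
 [-0.085 -0.996 -0.01 ]]
```

```bash
python3 -m pendant '{"linear":[[0.2,1.3,0],[0.2,1.3,0],[0.2,1.3,0],[0.2,1.2,0],[0,0,0],[0,0,0],[0,0,0],[0,0,0],[0,0,0],[0,0,0]],"turn":[0,0,0,0,0,0,0,0,0,0],"gripper":[5,5,5,5,0.5,0.5,0.5,0.5,0.5,0.5]}' 15; python3 - <<'E'
from h import *
plan((.612,.0325,.092),348.7); print(observe()["tool_rot"].round(3))
E
```

```text
t: 39.2
tool_pos: [0.6119, 0.0314, 0.0915]
tool_rot: [[0.976, -0.084, 0.201], [-0.201, 0.008, 0.98], [-0.084, -0.996, -0.009]]
contact_force: [-1.0, -1.0, 0.9]
finger_gap: 0.542
t 39.2 pos [0.6119 0.0314 0.0915] yaw 348.4 F [-1.  -1.   0.9] gap 50.9 j1 j6 [-0.04 -1.41]
  shift now cm [-0.01 -0.05  0.11] turn -0.3 shift after turn [-0.01 -0.05  0.11]
[[ 0.976 -0.084  0.201]
 [-0.201  0.008  0.98 ]
 [-0.084 -0.996 -0.009]]
```

The fingers stopped at 51 mm, on the dial's disc foot, so I'm too low. I'll go up 1 cm and close on the bar.

```bash
python3 -m pendant '{"linear":[[0,0,0],[0,0,0],[0.1,-1,0],[0,0,0],[0,0,0],[0,0,0],[0,0,0],[0,0,0],[0,0,0],[0,0,0],[0,0,0],[0,0,0]],"turn":[0,0,0,0,0,0,0,0,0,0,0,0],"gripper":[6,6,6,0.5,0.5,0.5,0.5,0.5,0.5,0.5,0.5,0.5]}' 15; python3 - <<'E'
from h import *
plan((.612,.0325,.101),348.7); print(observe()["tool_rot"].round(3))
E
```

```text
t: 40.4
tool_pos: [0.6141, 0.0309, 0.1014]
tool_rot: [[0.976, -0.084, 0.2], [-0.201, 0.007, 0.98], [-0.084, -0.996, -0.01]]
contact_force: [0.2, -1.2, 0.3]
finger_gap: 0.151
t 40.4 pos [0.6141 0.0309 0.1014] yaw 348.4 F [ 0.2 -1.2  0.3] gap 14.2 j1 j6 [-0.04 -1.41]
  shift now cm [-0.24  0.06  0.12] turn -0.3 shift after turn [-0.24  0.04  0.12]
[[ 0.976 -0.084  0.2  ]
 [-0.201  0.007  0.98 ]
 [-0.084 -0.996 -0.01 ]]
```

```bash
python3 -m pendant '{"linear":[[0,-0.1,0],[0,-0.1,0],[0,-0.1,0],[0,-0.1,0],[0,-0.1,0],[0,-0.1,0]],"turn":[7,7,7,7,7,7],"gripper":[0.5,0.5,0.5,0.5,0.5,0.5]}'; python3 - <<'E'
from h import *
plan((.612,.032,.101),232.7); print(observe()["torque"])
E
```

```text
t: 41.0
tool_pos: [0.6132, 0.0297, 0.1017]
tool_rot: [[0.567, -0.09, 0.819], [-0.822, 0.007, 0.57], [-0.057, -0.996, -0.07]]
contact_force: [-1.5, -0.9, -1.6]
finger_gap: 0.159
t 41.0 pos [0.6132 0.0297 0.1017] yaw 304.6 F [-1.5 -0.9 -1.6] gap 14.9 j1 j6 [-0.05 -0.65]
  shift now cm [-0.26  0.08  0.04] turn 71.9 shift after turn [-0.11  0.07 -0.24]
[ 0.12817798 -0.3754995   0.07260089]
```

Good. Continuing to the stop, then a bit more.

```bash
python3 -m pendant '{"linear":[[0,-0.1,0],[0,-0.1,0],[0,-0.1,0],[0,-0.1,0],[0,-0.1,0],[0,-0.1,0],[0,-0.1,0],[0,-0.1,0],[0,-0.1,0]],"turn":[7,7,7,7,7,7,7,7,7],"gripper":[0.5,0.5,0.5,0.5,0.5,0.5,0.5,0.5,0.5]}';python3 -m pendant '{"linear":[[0,-0.1,0],[0,-0.1,0],[0,0,0]],"turn":[5,5,5],"gripper":[0.5,0.5,0.5]}'; python3 - <<'E'
from h import *
plan((.612,.032,.101),232.7); print(observe()["torque"])
E
```

```text
t: 41.9
tool_pos: [0.6109, 0.0294, 0.102]
tool_rot: [[-0.511, -0.1, 0.854], [-0.858, 0.008, -0.513], [0.045, -0.995, -0.09]]
contact_force: [-0.2, -0.6, -2.4]
finger_gap: 0.163
t: 42.2
tool_pos: [0.6107, 0.0295, 0.1021]
tool_rot: [[-0.721, -0.102, 0.685], [-0.689, 0.007, -0.724], [0.069, -0.995, -0.075]]
contact_force: [0.5, 1.4, 0.8]
finger_gap: 0.176
t 42.2 pos [0.6107 0.0295 0.1021] yaw 223.7 F [0.5 1.4 0.8] gap 16.5 j1 j6 [-0.05  0.76]
  shift now cm [-0.27  0.09 -0.08] turn -9.0 shift after turn [-0.28  0.11 -0.05]
[ 0.30170042 -0.36049733  0.38544143]
```

The stop is reached: torque jumped from 0.07 to 0.39 N m and the bar lags the fingers. I'll release and go to the tester.

```bash
python3 -m pendant '{"linear":[[0,0,0],[0,0,0],[0,0,0],[0,0,0],[0,-3,0],[0,-4,0],[0,-4,0],[0,0,0]],"turn":[0,0,0,0,0,0,0,0],"gripper":[6,6,6,6,6,6,6,6]}'; python3 - <<'E'
from h import *
rows((.48,-.365,.22),175.1,10); print(observe()["tool_rot"].round(3)); o=observe(); c=camera("wrist"); crop(c,100,60,520,400,1.5,"w12.png")
E
```

```text
t: 43.0
tool_pos: [0.6206, 0.029, 0.2119]
tool_rot: [[-0.716, -0.109, 0.689], [-0.694, 0.008, -0.72], [0.073, -0.994, -0.081]]
contact_force: [1.2, -0.8, 0.2]
finger_gap: 0.634
10 rows, turn/row 4.9 [[3.75, 0.04, 1.86], [3.57, 0.04, 2.17], [3.38, 0.04, 2.47], [3.15, 0.04, 2.75], [2.91, 0.04, 3.01], [2.64, 0.04, 3.25], [2.35, 0.04, 3.46], [2.05, 0.04, 3.65], [1.73, 0.04, 3.81], [1.4, 0.04, 3.94]]
[[-0.716 -0.109  0.689]
 [-0.694  0.008 -0.72 ]
 [ 0.073 -0.994 -0.081]]
```

```bash
python3 -m pendant '{"linear":[[3.7,-0.1,1.9],[3.6,-0.1,2.2],[3.4,-0.1,2.5],[3.1,-0.1,2.8],[2.9,-0.1,3],[2.6,-0.1,3.2],[2.3,-0.1,3.5],[2,-0.1,3.7],[1.7,-0.1,3.8],[1.4,-0.1,3.9],[0,0,0]],"turn":[4.9,4.9,4.9,4.9,4.9,4.9,4.9,4.9,4.9,4.9,0],"gripper":[6,6,6,6,6,6,6,6,6,6,6]}'; python3 - <<'E'
from h import *
o=observe(); c=camera("wrist"); print(o["tool_rot"].round(3)); plan((.494,-.3657,.1),175.1); comps(c,.02,o)
crop(c,120,60,480,340,2.2,"w13.png")
comps(camera("top"),.02); ct=camera("top"); crop(ct,180,120,330,210,5,"t13.png")
E
```

```text
t: 44.15
tool_pos: [0.4676, -0.3733, 0.2105]
tool_rot: [[-0.984, -0.141, -0.114], [0.112, 0.022, -0.994], [0.142, -0.99, -0.006]]
contact_force: [0.4, 0.6, -1.3]
finger_gap: 0.638
[[-0.984 -0.141 -0.114]
 [ 0.112  0.022 -0.994]
 [ 0.142 -0.99  -0.006]]
t 44.2 pos [ 0.4685 -0.371   0.2101] yaw 173.7 F [ 0.3 -0.1 -0.2] gap 60.0 j1 j6 [-0.72  0.94]
  shift now cm [-4.02 10.55 -0.71] turn -1.4 shift after turn [-2.5  11.01 -0.74]
[270. 168.] 779 xy [ 0.4697 -0.3613] size [17. 59.] long-axis deg 173.4
[346.4 312.3] 104 xy [ 0.2858 -0.4287] size [ 7. 40.] long-axis deg 19.2
[124.5 372. ] 50 xy [ 0.2233 -0.1431] size [ 6. 17.] long-axis deg 164.3
[435.  373.5] 67 xy [ 0.1788 -0.5359] size [ 7. 26.] long-axis deg 2.9
[201. 157.] 245 xy [0.6201 0.1596] size [33. 55.] long-axis deg 1.7
[393.5 216.3] 101 xy [ 0.4684 -0.3629] size [17. 57.] long-axis deg 174.6
[442.4 364.9] 116 xy [ 0.0757 -0.4944] size [  7. 124.] long-axis deg 80.1
```

View pics/w13.png

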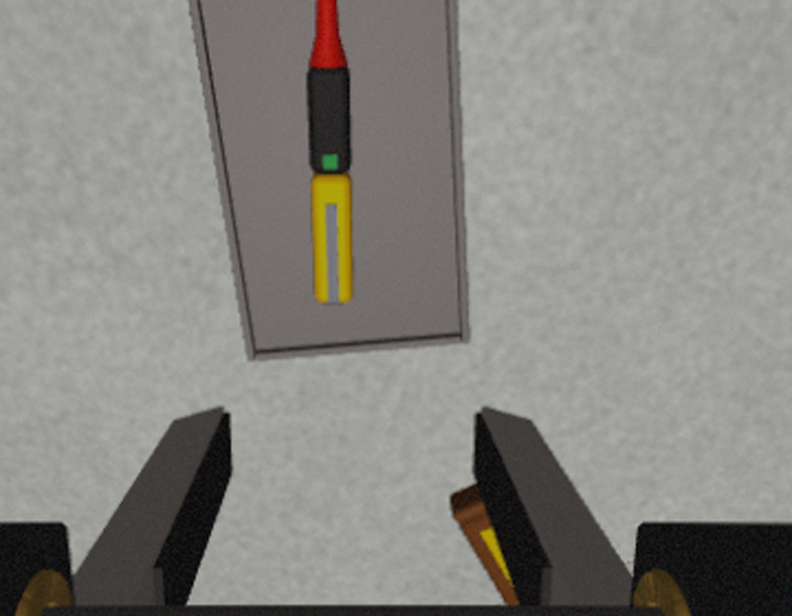

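The view shows the pen in its tray: red tip up, black body from (328,68), green dot at (330,162), yellow tail end at (333,304). I'll first press on free table at about (0.46,-0.255) to take out the 8° tilt.

```bash
python3 - <<'E'
from h import *
o=observe(); c=camera("wrist"); P=lambda u,v,z:p2w(c,120+(u+.5)/2.2-.5,60+(v+.5)/2.2-.5,z,o)
f,t=P(328,67,.022),P(333,303,.022); d=f-t; print(f,t,np.linalg.norm(d),np.degrees(np.arctan2(d[1],d[0]))); d/=np.linalg.norm(d); print("origin",f-.035*d,"hold",f-.047*d)
for p in [(200,0),(250,355),(466,340)]: print(P(*p,.01))
E
python3 -m pendant '{"linear":[[0.7,0.1,-3.8],[0.7,0.1,-3.8],[0.7,0.1,-3.8],[-0.6,4,0],[-0.6,4,0],[-0.6,4,0],[-0.5,3.8,0],[-0.2,2,0],[0,0,0]],"turn":[0,0,0,0,0,0,0,0,0],"gripper":[5,5,5,5,5,5,5,5,5]}'
```

```text
[ 0.54454706 -0.36338835  0.022     ] [ 0.44207775 -0.35347244  0.022     ] 0.10294796712727038 -5.527277495754978
origin [ 0.50970979 -0.36001717  0.022     ] hold [ 0.49776559 -0.35886133  0.022     ]
[ 0.57490671 -0.31365023  0.01      ]
[ 0.41469058 -0.30868752  0.01      ]
[ 0.41190801 -0.41482043  0.01      ]
t: 45.25
tool_pos: [0.4677, -0.2301, 0.0288]
tool_rot: [[-0.989, -0.131, -0.074], [0.072, 0.02, -0.997], [0.132, -0.991, -0.01]]
contact_force: [-0.0, 0.6, -0.4]
finger_gap: 0.531
```

```bash
python3 -m pendant '{"linear":[[0,0.8,0],[0,0.6,0],[0.6,0.6,0],[0.6,0.6,0],[0.6,0.6,0],[0.6,0.6,0],[0.6,0.6,0],[0.6,0.6,0],[0.6,0.6,0],[0.6,0.6,0],[0.6,0.6,0]],"turn":[0,0,0,0,0,0,0,0,0,0,0],"gripper":[5,5,5,5,5,5,5,5,5,5,5]}'
```

```text
t: 46.35
tool_pos: [0.4646, -0.2286, 0.0194]
tool_rot: [[-0.998, 0.004, -0.063], [0.063, -0.01, -0.998], [-0.005, -1.0, 0.009]]
contact_force: [4.1, 4.6, 12.3]
finger_gap: 0.534
```

```bash
python3 -m pendant '{"linear":[[0,-1,0],[0,-2,0],[0,-2,0],[0,-2,0],[0,-1.5,0],[-0.5,0,2.2],[-0.5,0,2.2],[-0.4,0,2.2],[-0.4,0,2.2],[-0.4,0,2.2],[-0.4,0,2.2],[0,0,0],[0,0,0]],"turn":[0,0,0,0,0,0.8,0.8,0,0,0,0,0,0],"gripper":[5,5,5,5,5,5,5,5,5,5,5,5,5]}'; python3 - <<'E'
from h import *
o=observe(); c=camera("wrist"); print(o["tool_rot"].round(3)); comps(c,.022,o); print("red");comps(c,.013,o,(0,180,90),(6,255,255),40); plan((.497,-.362,.025),174.8)
E
```

```text
t: 47.65
tool_pos: [0.4877, -0.3683, 0.1353]
tool_rot: [[-0.996, 0.029, -0.084], [0.083, -0.032, -0.996], [-0.032, -0.999, 0.03]]
contact_force: [-0.7, -0.2, 0.1]
finger_gap: 0.53
[[-0.996  0.029 -0.084]
 [ 0.083 -0.032 -0.996]
 [-0.032 -0.999  0.03 ]]
[271.5 241. ] 1123 xy [ 0.4702 -0.3621] size [17. 58.] long-axis deg 175.2
[409.6 362.9] 112 xy [ 0.3457 -0.4744] size [ 6. 28.] long-axis deg 1.9
[149.5 369.5] 58 xy [ 0.3634 -0.2455] size [ 4. 13.] long-axis deg 171.0
[360.3 412.2] 264 xy [ 0.299  -0.4286] size [16. 20.] long-axis deg 11.7
red
[272.  123.5] 597 xy [ 0.5627 -0.3708] size [14. 43.] long-axis deg 175.2
t 47.7 pos [ 0.4877 -0.3683  0.1354] yaw 175.3 F [0.1 0.4 0. ] gap 50.2 j1 j6 [-0.74  0.92]
  shift now cm [-0.52 11.04 -1.04] turn 0.5 shift after turn [-0.86 11.04 -0.71]
```

```bash
python3 -m pendant '{"linear":[[-0.2,2.2,-0.2],[-0.1,2.2,-0.2],[-0.1,2.2,-0.1],[-0.1,2.2,-0.1],[0,1.4,-0.1],[0,0,0]],"turn":[0.5,0,0,0,0,0],"gripper":[5,5,5,5,5,5]}'; python3 - <<'E'
from h import *
o=observe(); c=camera("wrist"); print(o["tool_rot"].round(3)); comps(c,.022,o); plan((.497,-.3647,.0255),174.8)
E
```

```text
t: 48.3
tool_pos: [0.4988, -0.3596, 0.035]
tool_rot: [[-0.996, 0.034, -0.086], [0.085, -0.036, -0.996], [-0.037, -0.999, 0.033]]
contact_force: [-0.3, 0.1, -0.6]
finger_gap: 0.53
[[-0.996  0.034 -0.086]
 [ 0.085 -0.036 -0.996]
 [-0.037 -0.999  0.033]]
[290.  298.5] 1819 xy [ 0.48   -0.3627] size [17. 41.] long-axis deg 175.9
[410. 370.] 65 xy [ 0.4294 -0.4271] size [3. 9.] long-axis deg 179.4
[149.5 370.1] 67 xy [ 0.4454 -0.2817] size [3. 8.] long-axis deg 165.8
t 48.4 pos [ 0.4993 -0.3601  0.0362] yaw 175.1 F [-1.1  0.5  0.2] gap 49.8 j1 j6 [-0.71  0.94]
  shift now cm [0.24 1.08 0.44] turn 0.3 shift after turn [0.19 1.07 0.48]
```

```bash
python3 -m pendant '{"linear":[[0.2,0.5,0.3],[0,0.5,0.2],[0,0,0],[0,0,0],[0,0,0],[0,0,0],[0,0,0],[0,0,0],[0,0,0]],"turn":[0.2,0,0,0,0,0,0,0,0],"gripper":[5,5,0.5,0.5,0.5,0.5,0.5,0.5,0.5]}' 20; python3 - <<'E'
from h import *
o=observe(); c=camera("wrist"); print(o["tool_rot"].round(3)); comps(c,.022,o); plan((.497,-.3647,.0255),174.8);print("red");comps(c,.013,o,(0,180,90),(6,255,255),40)
E
```

```text
t: 49.25
tool_pos: [0.4994, -0.3679, 0.0312]
tool_rot: [[-0.995, 0.042, -0.091], [0.089, -0.043, -0.995], [-0.046, -0.998, 0.039]]
contact_force: [-0.4, 0.5, -0.3]
finger_gap: 0.187
[[-0.995  0.042 -0.091]
 [ 0.089 -0.043 -0.995]
 [-0.046 -0.998  0.039]]
[279.5 301.5] 1751 xy [ 0.4815 -0.3652] size [17. 37.] long-axis deg 175.3
[329.2 351.4] 45 xy [ 0.4493 -0.3895] size [3. 9.] long-axis deg 1.6
t 49.3 pos [ 0.4994 -0.3678  0.0312] yaw 174.9 F [-0.5 -1.1 -0.1] gap 17.7 j1 j6 [-0.72  0.94]
  shift now cm [ 0.29  0.54 -0.31] turn 0.1 shift after turn [ 0.26  0.57 -0.29]
red
[275.  144.4] 1512 xy [ 0.5624 -0.3707] size [15. 44.] long-axis deg 2.2
```

Gripped (17.7 mm). While the pen still lies level in the tray I'll record its tip in tool coordinates.

```bash
cat >> h.py <<'E'
def redtip(c,o,z):
    h=cv2.cvtColor(c["pixels"],cv2.COLOR_RGB2HSV); m=cv2.inRange(h,(0,150,60),(8,255,255))|cv2.inRange(h,(174,150,60),(180,255,255))
    m[:, :230]=0; m[:,330:]=0
    n,l,s,ce=cv2.connectedComponentsWithStats(m); i=1+np.argmax(s[1:,4]); ys,xs=np.where(l==i); y=ys.min(); x=xs[ys<=y+2].mean()
    print("tip px",x,y,"blob",s[i]); return np.array([x,y]),p2w(c,x,y-.5,z,o)
E
python3 - <<'E'
from h import *
o=observe(); c=camera("wrist"); px,T=redtip(c,o,.013); v=o["tool_rot"].T@(T-o["tool_pos"]); print("tip w",T,"tool",v.round(4))
ct=camera("top"); h=cv2.cvtColor(ct["pixels"],cv2.COLOR_RGB2HSV); comps(ct,.013,None,(0,150,60),(8,255,255),10)
E
```

```text
tip px 280.5 99 blob [ 265   99   31   90 1563]
tip w [ 0.58401954 -0.3754133   0.013     ] tool [-0.0841  0.022  -0.0008]
[329.4 104.7] 81 xy [ 0.7739 -0.1882] size [16. 39.] long-axis deg 59.6
[396.  181.5] 45 xy [ 0.564  -0.3722] size [11. 36.] long-axis deg 179.7
[272. 192.] 22 xy [ 0.5291 -0.034 ] size [11. 16.] long-axis deg 91.0
[524. 269.] 24 xy [ 0.3306 -0.7254] size [12. 19.] long-axis deg 45.8
[532.5 266. ] 23 xy [ 0.339  -0.7495] size [ 5. 25.] long-axis deg 90.5
```

```bash
cat >> h.py <<'E'
V=np.array([-.0841,.022,-.0008])
X5=np.array([.9965,.0837]);Y5=np.array([-.0837,.9965]);CO=np.array([.5399,-.1642]);RED=CO+.135*Y5;GRN=CO+.13*X5
def tip(o): return o["tool_pos"]+o["tool_rot"]@V
def tipgo(w,yaw,n):
    o=observe(); R=o["tool_rot"]; y=np.degrees(np.arctan2(R[1,0],R[0,0])); t=(y-yaw+180)%360-180
    R2=R@cv2.Rodrigues(np.array([0,np.radians(t),0]))[0]; X=np.array(w)-R2@V
    print("tip now",tip(o).round(4),"TCP",o["tool_pos"].round(4),"goal TCP",X.round(4),"toolY",R[:,1].round(3),"F",o["contact_force"].round(1)); rows(X,yaw,n)
E
python3 -m pendant '{"linear":[[0,-1,0],[0,-2,0],[0,-2,0],[0,-2,0],[0,-1.5,0],[0,0,0]],"turn":[0,0,0,0,0,0],"gripper":[0.5,0.5,0.5,0.5,0.5,0.5]}'; python3 - <<'E'
from h import *
tipgo((*RED,.1),229.8,12); c=camera("wrist"); print(redtip(c,observe(),.1)[0])
E
```

```text
t: 50.0
tool_pos: [0.4955, -0.3638, 0.1215]
tool_rot: [[-0.995, 0.042, -0.09], [0.089, -0.043, -0.995], [-0.046, -0.998, 0.039]]
contact_force: [0.1, -0.3, -0.0]
finger_gap: 0.186
tip now [ 0.5802 -0.3714  0.1034] TCP [ 0.4955 -0.3638  0.1215] goal TCP [ 0.4739 -0.0934  0.1225] toolY [ 0.042 -0.043 -0.998] F [ 0.1 -0.3 -0. ]
12 rows, turn/row -4.57 [[0.38, -0.11, -2.23], [0.2, -0.11, -2.25], [0.02, -0.11, -2.26], [-0.16, -0.11, -2.25], [-0.34, -0.11, -2.23], [-0.52, -0.11, -2.2], [-0.69, -0.11, -2.15], [-0.86, -0.11, -2.09], [-1.02, -0.11, -2.01], [-1.18, -0.11, -1.92], [-1.33, -0.11, -1.82], [-1.47, -0.11, -1.71]]
tip px 280.5 99 blob [ 265   99   31   90 1562]
[280.5  99. ]
```

```bash
python3 -m pendant '{"linear":[[0.4,-0.1,-2.2],[0.2,-0.1,-2.2],[0,-0.1,-2.3],[-0.2,-0.1,-2.2],[-0.3,-0.1,-2.2],[-0.5,-0.1,-2.2],[-0.7,-0.1,-2.1],[-0.9,-0.1,-2.1],[-1,-0.1,-2],[-1.2,-0.1,-1.9],[-1.3,-0.1,-1.8],[-1.5,-0.1,-1.7],[0,0,0]],"turn":[-4.6,-4.6,-4.6,-4.6,-4.6,-4.6,-4.6,-4.6,-4.6,-4.6,-4.6,-4.5,0],"gripper":[0.5,0.5,0.5,0.5,0.5,0.5,0.5,0.5,0.5,0.5,0.5,0.5,0.5]}'; python3 - <<'E'
from h import *
tipgo((*RED,.04),229.8,4)
E
```

```text
t: 51.35
tool_pos: [0.4602, -0.0826, 0.1064]
tool_rot: [[-0.614, 0.02, 0.789], [-0.789, -0.03, -0.614], [0.012, -0.999, 0.034]]
contact_force: [0.0, -0.1, -0.3]
finger_gap: 0.189
tip now [ 0.5116 -0.0164  0.0833] TCP [ 0.4602 -0.0826  0.1064] goal TCP [ 0.4745 -0.0938  0.0629] toolY [ 0.02  -0.03  -0.999] F [ 0.  -0.1 -0.3]
4 rows, turn/row 0.58 [[-0.01, 1.1, 0.42], [-0.02, 1.1, 0.42], [-0.02, 1.1, 0.42], [-0.03, 1.1, 0.42]]
```

```bash
python3 -m pendant '{"linear":[[0,1.1,0.4],[0,1.1,0.4],[0,1.1,0.4],[0,0.8,0.4],[0,0,0]],"turn":[0.6,0.6,0.6,0.5,0],"gripper":[0.5,0.5,0.5,0.5,0.5]}'; python3 - <<'E'
from h import *
tipgo((*RED,.02),229.8,3); o=observe(); c=camera("wrist"); print(redtip(c,o,.02)[0]); comps(c,.017,o,(0,150,60),(8,255,255),15); print("green");comps(c,.017,o,(45,120,50),(85,255,255),15)
print("exp red/cor/grn px",w2p(c,[[*RED,.017],[*CO,.017],[*GRN,.017]],o).round(1).tolist())
crop(c,180,40,460,250,2.8,"w14.png")
E
```

```text
t: 51.85
tool_pos: [0.4732, -0.0974, 0.0594]
tool_rot: [[-0.652, 0.015, 0.758], [-0.758, -0.031, -0.652], [0.014, -0.999, 0.032]]
contact_force: [0.2, -0.3, -0.1]
finger_gap: 0.187
tip now [ 0.5278 -0.0338  0.0363] TCP [ 0.4732 -0.0974  0.0594] goal TCP [ 0.4746 -0.0937  0.0432] toolY [ 0.015 -0.031 -0.999] F [ 0.2 -0.3 -0.1]
3 rows, turn/row -0.17 [[-0.13, 0.54, -0.06], [-0.13, 0.54, -0.06], [-0.13, 0.54, -0.06]]
tip px 274.0 83 blob [ 262   83   34  106 1952]
[274.  83.]
[278.3 135.5] 1924 xy [ 0.516  -0.0471] size [16. 57.] long-axis deg 51.9
green
[280.5 261.5] 144 xy [ 0.4676 -0.1054] size [7. 7.] long-axis deg 49.5
exp red/cor/grn px [[274.8, 94.7], [431.4, 256.0], [619.5, 96.1]]
```

View pics/w14.png

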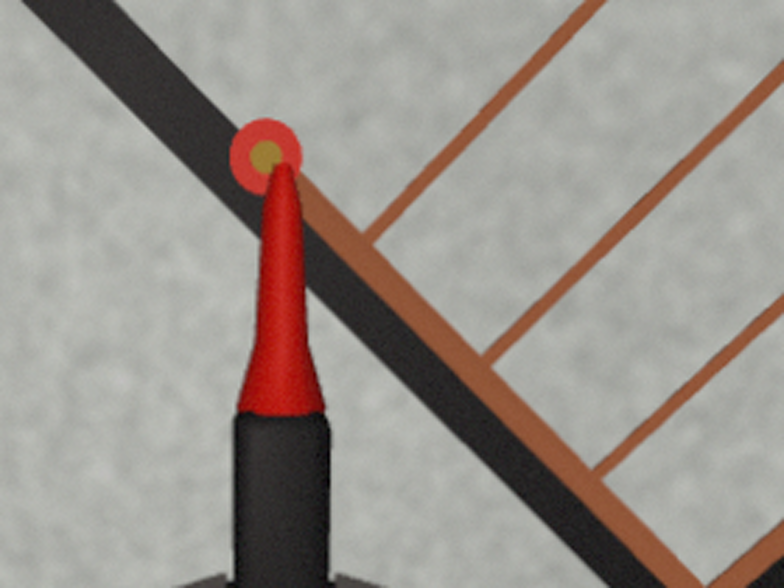

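Tip and stud centre at crop (266,156) agree with my strip model to within 1 px. I'll lower onto the start of the strip.

```bash
python3 -m pendant '{"linear":[[-0.2,0.7,-0.1],[-0.1,0.6,-0.1],[-0.1,0.2,0],[0,0,0]],"turn":[-0.5,0,0,0],"gripper":[0.5,0.5,0.5,0.5]}'; python3 - <<'E'
from h import *
tipgo((*RED,.0195),229.8,1); R=observe()["tool_rot"]; print("2mm -Y",R.T@np.r_[-Y5,0]*.2,"2mm +X",R.T@np.r_[X5,0]*.2)
E
```

```text
t: 52.3
tool_pos: [0.4752, -0.0937, 0.0442]
tool_rot: [[-0.646, 0.017, 0.763], [-0.764, -0.031, -0.645], [0.013, -0.999, 0.033]]
contact_force: [0.1, -0.3, -0.1]
finger_gap: 0.19
tip now [ 0.5293 -0.0296  0.021 ] TCP [ 0.4752 -0.0937  0.0442] goal TCP [ 0.4746 -0.0937  0.0426] toolY [ 0.017 -0.031 -0.999] F [ 0.1 -0.3 -0.1]
1 rows, turn/row -0.02 [[0.04, 0.15, -0.05]]
2mm -Y [0.14135863 0.00651975 0.1413363 ] 2mm +X [-0.14146188  0.00277911  0.14135604]
```

```bash
python3 -m pendant '{"linear":[[0,0.15,-0.05],[0.14,0.01,0.14],[0.14,0.01,0.14],[0.14,0.01,0.14],[0.14,0.01,0.14],[0.14,0.01,0.14],[0.14,0.01,0.14],[0.14,0.01,0.14],[0.14,0.01,0.14]],"turn":[0,0,0,0,0,0,0,0,0],"gripper":[0.5,0.5,0.5,0.5,0.5,0.5,0.5,0.5,0.5]}'; cat >> h.py <<'E'
def leg():
    o=observe(); T=tip(o); d=T[:2]-CO; print("t",o["t"],"along X %.1f Y %.1f mm  z %.1f"%(d@X5*1e3,d@Y5*1e3,T[2]*1e3),"F",o["contact_force"].round(1),"toolY",o["tool_rot"][:,1].round(3),"gap",round(o["finger_gap"]*94,1))
E
python3 -c "
from h import *
leg()"
```

```text
t: 53.2
tool_pos: [0.4771, -0.1106, 0.0437]
tool_rot: [[-0.645, 0.019, 0.764], [-0.764, -0.032, -0.645], [0.012, -0.999, 0.036]]
contact_force: [0.1, -0.3, -0.7]
finger_gap: 0.192
t 53.2 along X 1.2 Y 118.0 mm  z 20.6 F [ 0.1 -0.3 -0.7] toolY [ 0.019 -0.032 -0.999] gap 18.1
```

```bash
python3 -m pendant '{"linear":[[0.15,0.04,0.13],[0.15,0.04,0.13],[0.15,0.04,0.13],[0.15,0.04,0.13],[0.15,0.04,0.13],[0.15,0.04,0.13],[0.14,0.02,0.13],[0.14,0.02,0.13],[0.14,0.02,0.13],[0.14,0.02,0.13]],"turn":[0,0,0,0,0,0,0,0,0,0],"gripper":[0.5,0.5,0.5,0.5,0.5,0.5,0.5,0.5,0.5,0.5]}'; python3 -c "
from h import *
leg()"
```

```text
t: 54.2
tool_pos: [0.4782, -0.1316, 0.0413]
tool_rot: [[-0.645, 0.021, 0.764], [-0.764, -0.032, -0.645], [0.011, -0.999, 0.036]]
contact_force: [0.4, 0.6, 0.0]
finger_gap: 0.192
t 54.2 along X 0.6 Y 97.0 mm  z 18.4 F [0.4 0.6 0. ] toolY [ 0.021 -0.032 -0.999] gap 18.0
```

```bash
python3 -m pendant '{"linear":[[0.14,0.01,0.13],[0.14,0.01,0.13],[0.14,0.01,0.13],[0.14,0.01,0.13],[0.14,0.01,0.13],[0.14,0.01,0.14],[0.14,0.01,0.14],[0.14,0.01,0.14],[0.14,0.01,0.14],[0.14,0.01,0.14],[0.14,0.01,0.14],[0.14,0.01,0.14],[0.14,0.01,0.14],[0.14,0.01,0.14],[0.14,0.01,0.14],[0.14,0.01,0.14]],"turn":[0,0,0,0,0,0,0,0,0,0,0,0,0,0,0,0],"gripper":[0.5,0.5,0.5,0.5,0.5,0.5,0.5,0.5,0.5,0.5,0.5,0.5,0.5,0.5,0.5,0.5]}'; python3 -c "
from h import *
leg()"
```

```text
t: 55.8
tool_pos: [0.481, -0.1655, 0.0409]
tool_rot: [[-0.645, 0.021, 0.764], [-0.764, -0.031, -0.645], [0.01, -0.999, 0.036]]
contact_force: [-0.3, -0.7, 0.3]
finger_gap: 0.19
t 55.8 along X 0.5 Y 62.9 mm  z 18.0 F [-0.3 -0.7  0.3] toolY [ 0.021 -0.031 -0.999] gap 17.8
```

```bash
python3 -m pendant '{"linear":[[0.14,0.01,0.14],[0.14,0.01,0.13],[0.14,0,0.14],[0.14,0.01,0.13],[0.14,0.01,0.14],[0.14,0,0.13],[0.14,0.01,0.14],[0.14,0.01,0.14],[0.14,0,0.14],[0.14,0.01,0.14],[0.14,0.01,0.14],[0.14,0,0.14],[0.14,0.01,0.14],[0.14,0.01,0.14],[0.14,0,0.14],[0.14,0.01,0.14],[0.14,0.01,0.14],[0.14,0,0.14],[0.14,0.01,0.14]],"turn":[0,0,0,0,0,0,0,0,0,0,0,0,0,0,0,0,0,0,0],"gripper":[0.5,0.5,0.5,0.5,0.5,0.5,0.5,0.5,0.5,0.5,0.5,0.5,0.5,0.5,0.5,0.5,0.5,0.5,0.5]}'; python3 -c "
from h import *
leg(); o=observe(); c=camera('wrist'); print(redtip(c,o,.018)[0], w2p(c,[[*CO,.017],[*GRN,.017]],o))
h=cv2.cvtColor(c['pixels'],cv2.COLOR_RGB2HSV); print('green'); comps(c,.017,o,(45,120,50),(85,255,255),15)"
```

```text
t: 57.7
tool_pos: [0.4843, -0.2061, 0.0408]
tool_rot: [[-0.645, 0.021, 0.764], [-0.764, -0.031, -0.644], [0.01, -0.999, 0.036]]
contact_force: [-0.0, 0.6, -0.1]
finger_gap: 0.19
t 57.7 along X 0.4 Y 22.2 mm  z 18.0 F [-0.   0.6 -0.1] toolY [ 0.021 -0.031 -0.999] gap 17.8
tip px 280.0 98 blob [ 265   98   31   91 1624]
[280.  98.] [[310.17267416 134.01833428]
 [527.01759022 -85.31521863]]
green
[280.  261.5] 149 xy [ 0.4834 -0.2074] size [7. 7.] long-axis deg 139.0
```

```bash
python3 -c "
from h import *
o=observe(); c=camera('wrist'); h=cv2.cvtColor(c['pixels'],cv2.COLOR_RGB2HSV)
m=cv2.inRange(h,(4,90,60),(16,230,230))
e=np.arange(-.012,.0121,.0005)
for n,b,d,ss in (('legY',Y5,X5,(.008,.012,.016)),('legX',X5,Y5,(.01,.02,.03,.045))):
  for s in ss:
    px=w2p(c,[[*(CO+s*b+q*d),.017] for q in e],o).round().astype(int)
    ok=[q for q,(u,v) in zip(e,px) if 0<=u<560 and 0<=v<420 and m[v,u]]
    print(n,s,(round(min(ok)*1e3,1),round(max(ok)*1e3,1)) if ok else None)
"
```

```text
legY 0.008 (np.float64(-3.0), np.float64(3.0))
legY 0.012 (np.float64(-3.0), np.float64(3.0))
legY 0.016 (np.float64(-0.5), np.float64(2.5))
legX 0.01 (np.float64(-3.0), np.float64(2.5))
legX 0.02 (np.float64(-3.5), np.float64(3.0))
legX 0.03 (np.float64(-3.5), np.float64(2.5))
legX 0.045 (np.float64(-3.0), np.float64(2.5))
```

The strip model fits to about 0.3 mm. On to the corner, then the second leg.

```bash
python3 -m pendant '{"linear":[[0.14,0.01,0.13],[0.14,0,0.14],[0.14,0.01,0.14],[0.14,0.01,0.14],[0.14,0,0.14],[0.14,0.01,0.14],[0.14,0.01,0.14],[0.14,0,0.14],[0.14,0.01,0.14],[0.14,0.01,0.14],[0.08,0,0.08],[-0.14,0,0.14],[-0.14,0,0.14],[-0.14,0.01,0.14],[-0.14,0,0.14],[-0.14,0.01,0.14]],"turn":[0,0,0,0,0,0,0,0,0,0,0,0,0,0,0,0],"gripper":[0.5,0.5,0.5,0.5,0.5,0.5,0.5,0.5,0.5,0.5,0.5,0.5,0.5,0.5,0.5,0.5]}'; python3 -c "
from h import *
leg(); R=observe()['tool_rot']; print(R.T@np.r_[X5,0]*.2, R.T@np.r_[Y5,0]*.1)"
```

```text
t: 59.4
tool_pos: [0.4957, -0.229, 0.0408]
tool_rot: [[-0.645, 0.019, 0.764], [-0.764, -0.033, -0.645], [0.013, -0.999, 0.036]]
contact_force: [-2.0, 0.0, 1.0]
finger_gap: 0.189
t 59.4 along X 9.8 Y -1.6 mm  z 17.7 F [-2.  0.  1.] toolY [ 0.019 -0.033 -0.999] gap 17.7
[-0.14141749  0.00323274  0.1413908 ] [-0.07070216 -0.00343575 -0.07063695]
```

```bash
python3 -m pendant '{"linear":[[-0.16,-0.02,0.12],[-0.16,-0.02,0.12],[-0.16,0,0.12],[-0.16,0,0.12],[-0.15,0,0.13],[-0.15,0,0.13],[-0.14,0,0.14],[-0.14,0,0.14],[-0.14,0,0.14],[-0.14,0,0.14],[-0.14,0,0.14],[-0.14,0,0.14]],"turn":[0,0,0,0,0,0,0,0,0,0,0,0],"gripper":[0.5,0.5,0.5,0.5,0.5,0.5,0.5,0.5,0.5,0.5,0.5,0.5]}'; python3 -c "
from h import *
leg()"
```

```text
t: 60.6
tool_pos: [0.5214, -0.225, 0.0413]
tool_rot: [[-0.645, 0.019, 0.764], [-0.764, -0.033, -0.644], [0.013, -0.999, 0.035]]
contact_force: [-1.5, 0.4, -0.1]
finger_gap: 0.19
t 60.6 along X 35.7 Y 0.2 mm  z 18.2 F [-1.5  0.4 -0.1] toolY [ 0.019 -0.033 -0.999] gap 17.9
```

```bash
python3 -m pendant '{"linear":[[-0.14,0,0.14],[-0.14,0.01,0.14],[-0.14,0,0.14],[-0.14,0.01,0.14],[-0.14,0,0.14],[-0.14,0.01,0.14],[-0.14,0,0.14],[-0.14,0.01,0.14],[-0.14,0,0.14],[-0.14,0.01,0.14],[-0.14,0,0.14],[-0.14,0.01,0.14],[-0.14,0,0.14],[-0.14,0.01,0.14],[-0.14,0,0.14],[-0.14,0.01,0.14]],"turn":[0,0,0,0,0,0,0,0,0,0,0,0,0,0,0,0],"gripper":[0.5,0.5,0.5,0.5,0.5,0.5,0.5,0.5,0.5,0.5,0.5,0.5,0.5,0.5,0.5,0.5]}'; python3 -c "
from h import *
leg()"
```

```text
t: 62.2
tool_pos: [0.5559, -0.2222, 0.041]
tool_rot: [[-0.645, 0.019, 0.764], [-0.764, -0.033, -0.645], [0.013, -0.999, 0.035]]
contact_force: [-0.6, -0.4, 0.0]
finger_gap: 0.19
t 62.2 along X 70.3 Y 0.1 mm  z 17.9 F [-0.6 -0.4  0. ] toolY [ 0.019 -0.033 -0.999] gap 17.9
```

```bash
python3 -m pendant '{"linear":[[-0.14,0,0.14],[-0.14,0,0.14],[-0.14,0,0.14],[-0.14,0.01,0.14],[-0.14,0,0.14],[-0.14,0,0.14],[-0.14,0,0.14],[-0.14,0.01,0.14],[-0.14,0,0.14],[-0.14,0,0.14],[-0.14,0,0.14],[-0.14,0.01,0.14],[-0.14,0,0.14],[-0.14,0,0.14],[-0.14,0,0.14],[-0.14,0.01,0.14]],"turn":[0,0,0,0,0,0,0,0,0,0,0,0,0,0,0,0],"gripper":[0.5,0.5,0.5,0.5,0.5,0.5,0.5,0.5,0.5,0.5,0.5,0.5,0.5,0.5,0.5,0.5]}'; python3 -c "
from h import *
leg()"
```

```text
t: 63.8
tool_pos: [0.5903, -0.2193, 0.041]
tool_rot: [[-0.645, 0.019, 0.764], [-0.764, -0.033, -0.645], [0.013, -0.999, 0.035]]
contact_force: [-0.2, -0.6, 1.1]
finger_gap: 0.19
t 63.8 along X 104.8 Y 0.1 mm  z 17.9 F [-0.2 -0.6  1.1] toolY [ 0.019 -0.033 -0.999] gap 17.9
```

25 mm to go (12 rows), then I lift.

```bash
python3 -m pendant '{"linear":[[-0.14,0,0.14],[-0.14,0,0.14],[-0.14,0,0.14],[-0.14,0,0.14],[-0.14,0,0.14],[-0.14,0,0.14],[-0.14,0.01,0.14],[-0.14,0,0.14],[-0.14,0,0.14],[-0.14,0,0.14],[-0.14,0,0.14],[-0.14,0,0.14],[0,0,0],[0,0,0]],"turn":[0,0,0,0,0,0,0,0,0,0,0,0,0,0],"gripper":[0.5,0.5,0.5,0.5,0.5,0.5,0.5,0.5,0.5,0.5,0.5,0.5,0.5,0.5]}'; python3 -c "
from h import *
leg()"; python3 -m pendant '{"linear":[[0,-1,0],[0,-2,0],[0,-2,0],[0,-2,0],[0,-1,0],[0,0,0]],"turn":[0,0,0,0,0,0],"gripper":[0.5,0.5,0.5,0.5,0.5,0.5]}'; python3 -c "
from h import *
leg(); rows((.4994,-.3679,.115),174.9,12)"
```

```text
t: 65.2
tool_pos: [0.6164, -0.217, 0.0411]
tool_rot: [[-0.645, 0.019, 0.764], [-0.764, -0.033, -0.644], [0.013, -0.999, 0.035]]
contact_force: [-0.7, -0.8, 1.1]
finger_gap: 0.193
t 65.2 along X 131.1 Y 0.2 mm  z 18.0 F [-0.7 -0.8  1.1] toolY [ 0.019 -0.033 -0.999] gap 18.1
t: 65.8
tool_pos: [0.6144, -0.2133, 0.1245]
tool_rot: [[-0.645, 0.017, 0.764], [-0.764, -0.031, -0.644], [0.012, -0.999, 0.033]]
contact_force: [0.7, -0.4, 0.1]
finger_gap: 0.194
t 65.8 along X 129.4 Y 4.1 mm  z 101.5 F [ 0.7 -0.4  0.1] toolY [ 0.017 -0.031 -0.999] gap 18.2
12 rows, turn/row 4.58 [[1.6, 0.1, 0.1], [1.59, 0.1, 0.22], [1.57, 0.1, 0.35], [1.53, 0.1, 0.47], [1.49, 0.1, 0.59], [1.44, 0.1, 0.71], [1.38, 0.1, 0.82], [1.31, 0.1, 0.93], [1.23, 0.1, 1.03], [1.14, 0.1, 1.13], [1.05, 0.1, 1.21], [0.95, 0.1, 1.29]]
```

The whole strip is traced; the tip got 1 mm past the green stud's centre. Back to the tray.

```bash
python3 -m pendant '{"linear":[[1.6,0,0.1],[1.6,0,0.2],[1.6,0,0.3],[1.5,0,0.5],[1.5,0,0.6],[1.4,0,0.7],[1.4,0,0.8],[1.3,0,0.9],[1.2,0,1],[1.1,0,1.1],[1,0,1.2],[0.9,0,1.3],[0,0,0]],"turn":[4.6,4.6,4.6,4.6,4.6,4.6,4.6,4.6,4.6,4.6,4.6,4.4,0],"gripper":[0.5,0.5,0.5,0.5,0.5,0.5,0.5,0.5,0.5,0.5,0.5,0.5,0.5]}'; python3 - <<'E'
from h import *
tipgo((.584,-.3754,.016),174.9,5); print(observe()["tool_rot"].round(3))
E
```

```text
t: 67.1
tool_pos: [0.4879, -0.3644, 0.1124]
tool_rot: [[-0.992, 0.001, -0.127], [0.127, -0.017, -0.992], [-0.003, -1.0, 0.017]]
contact_force: [0.3, -0.3, -0.5]
finger_gap: 0.188
tip now [ 0.5715 -0.3747  0.0906] TCP [ 0.4879 -0.3644  0.1124] goal TCP [ 0.5001 -0.3683  0.0378] toolY [ 0.001 -0.017 -1.   ] F [ 0.3 -0.3 -0.5]
5 rows, turn/row -0.44 [[-0.25, 1.49, 0.02], [-0.25, 1.49, 0.02], [-0.25, 1.49, 0.03], [-0.25, 1.49, 0.03], [-0.25, 1.49, 0.03]]
[[-0.992  0.001 -0.127]
 [ 0.127 -0.017 -0.992]
 [-0.003 -1.     0.017]]
```

```bash
python3 -m pendant '{"linear":[[-0.25,1.5,0],[-0.25,1.5,0],[-0.25,1.5,0],[-0.25,1.5,0],[-0.2,1,0],[0,0.4,0],[0,0.3,0]],"turn":[-0.5,-0.5,-0.5,-0.4,-0.3,0,0],"gripper":[0.5,0.5,0.5,0.5,0.5,0.5,0.5]}'; python3 -c "
from h import *
leg(); print(observe()['tool_pos'],tip(observe()))"
```

```text
t: 67.8
tool_pos: [0.5016, -0.3634, 0.0307]
tool_rot: [[-0.997, -0.003, -0.078], [0.078, -0.013, -0.997], [0.002, -1.0, 0.013]]
contact_force: [-7.7, 5.8, 22.6]
finger_gap: 0.187
t 67.8 along X 28.2 Y -208.3 mm  z 8.5 F [-7.7  5.8 22.6] toolY [-0.003 -0.013 -1.   ] gap 17.6
[ 0.50160156 -0.36337258  0.03068191] [ 0.58543822 -0.36942001  0.00849422]
```

```bash
python3 -m pendant '{"linear":[[0,-0.2,0],[0,0,0],[0,0,0],[0,0,0],[0,0,0],[0,-1,0],[0,-3,0],[0,-4,0],[0,-4,0],[0,-3,0],[0,0,0]],"turn":[0,0,0,0,0,0,0,0,0,0,0],"gripper":[0.5,4,4,4,4,4,4,4,4,4,4]}'; python3 - <<'E'
from h import *
o=observe(); c=camera("wrist"); comps(c,.022,o); comps(c,.013,o,(0,150,60),(8,255,255),100)
comps(camera("top"),.02); print(o["tool_rot"].round(3))
rows((.605,.03,.25),232.7,12)
E
```

```text
t: 68.9
tool_pos: [0.5019, -0.3603, 0.1881]
tool_rot: [[-0.997, -0.005, -0.076], [0.077, -0.011, -0.997], [0.005, -1.0, 0.011]]
contact_force: [0.4, -0.4, 0.5]
finger_gap: 0.421
[11.5 19.5] 50 xy [ 0.6682 -0.1555] size [5. 5.] long-axis deg 86.8
[281.5 229.5] 780 xy [ 0.4723 -0.3602] size [16. 58.] long-axis deg 176.0
[384.5 370.5] 55 xy [ 0.3039 -0.4591] size [ 5. 16.] long-axis deg 179.8
[285.  131.1] 444 xy [ 0.5641 -0.3705] size [14. 44.] long-axis deg 167.3
[201. 157.] 249 xy [0.6201 0.1596] size [33. 55.] long-axis deg 1.7
[391. 217.] 45 xy [ 0.4665 -0.356 ] size [ 5. 49.] long-axis deg 179.9
[434.5 363.4] 152 xy [ 0.0794 -0.473 ] size [  7. 167.] long-axis deg 80.0
[[-0.997 -0.005 -0.076]
 [ 0.077 -0.011 -0.997]
 [ 0.005 -1.     0.011]]
12 rows, turn/row -4.76 [[-0.62, -0.59, -3.3], [-0.89, -0.59, -3.23], [-1.15, -0.59, -3.15], [-1.41, -0.59, -3.04], [-1.66, -0.59, -2.91], [-1.89, -0.59, -2.77], [-2.12, -0.59, -2.6], [-2.32, -0.59, -2.42], [-2.52, -0.59, -2.22], [-2.69, -0.59, -2.0], [-2.85, -0.59, -1.77], [-2.98, -0.59, -1.53]]
```

Pen is back flat in its tray, its sizes and position as before. Now to the dial.

```bash
python3 -m pendant '{"linear":[[-0.6,-0.4,-3.3],[-0.9,-0.4,-3.2],[-1.1,-0.4,-3.1],[-1.4,-0.4,-3],[-1.7,-0.4,-2.9],[-1.9,-0.4,-2.8],[-2.1,-0.4,-2.6],[-2.3,-0.4,-2.4],[-2.5,-0.4,-2.2],[-2.7,-0.4,-2],[-2.8,-0.4,-1.8],[-3,-0.4,-1.5],[0,0,0]],"turn":[-4.8,-4.8,-4.8,-4.8,-4.8,-4.8,-4.8,-4.8,-4.8,-4.8,-4.8,-4.8,0],"gripper":[6,6,6,6,6,6,6,6,6,6,6,6,6]}'; python3 - <<'E'
from h import *
print(observe()["tool_rot"].round(3)); plan((.612,.0315,.101),232.7); rows((.612,.0315,.15),232.7,4)
E
```

```text
t: 70.3
tool_pos: [0.5852, 0.0479, 0.1918]
tool_rot: [[-0.568, -0.073, 0.82], [-0.823, 0.015, -0.568], [0.03, -0.997, -0.069]]
contact_force: [-0.1, -0.4, -0.8]
finger_gap: 0.634
[[-0.568 -0.073  0.82 ]
 [-0.823  0.015 -0.568]
 [ 0.03  -0.997 -0.069]]
t 70.3 pos [0.5852 0.0479 0.1918] yaw 235.4 F [-0.1 -0.4 -0.8] gap 59.6 j1 j6 [-0.02  0.58]
  shift now cm [-0.44  8.83  3.75] turn 2.7 shift after turn [-0.32  9.08  3.12]
4 rows, turn/row 0.68 [[-0.07, 0.99, 0.85], [-0.08, 0.99, 0.85], [-0.09, 0.99, 0.85], [-0.1, 0.99, 0.85]]
```

```bash
python3 -m pendant '{"linear":[[-0.1,1,0.85],[-0.1,1,0.85],[-0.1,1,0.85],[-0.1,1,0.85],[0,0,0]],"turn":[0.7,0.7,0.7,0.6,0],"gripper":[6,6,6,6,6]}'; python3 - <<'E'
from h import *
o=observe(); print(o["tool_rot"].round(3)); plan((.612,.0315,.101),232.7); rows((.612,.0315,.101),232.7,4); c=camera("wrist"); crop(c,60,60,500,330,1.8,"w15.png")
E
```

```text
t: 70.8
tool_pos: [0.6106, 0.0267, 0.1376]
tool_rot: [[-0.613, -0.087, 0.785], [-0.789, 0.013, -0.614], [0.043, -0.996, -0.077]]
contact_force: [-1.3, 0.1, 0.1]
finger_gap: 0.641
[[-0.613 -0.087  0.785]
 [-0.789  0.013 -0.614]
 [ 0.043 -0.996 -0.077]]
t 70.8 pos [0.6106 0.0267 0.1376] yaw 232.2 F [-1.3  0.1  0.1] gap 60.2 j1 j6 [-0.05  0.61]
  shift now cm [-0.63  3.64  0.1 ] turn -0.5 shift after turn [-0.47  3.66 -0.18]
4 rows, turn/row -0.14 [[-0.16, 0.91, 0.02], [-0.16, 0.91, 0.02], [-0.16, 0.91, 0.02], [-0.16, 0.91, 0.03]]
```

View pics/w15.png

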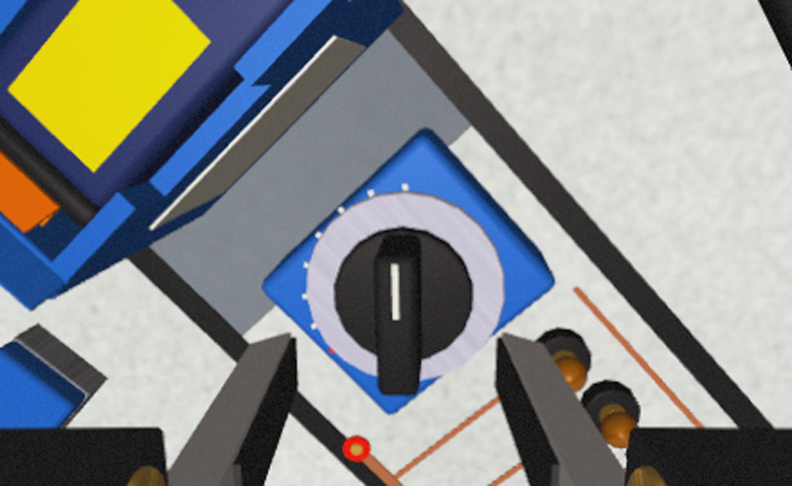

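The dial stands at its last tick (pointer at (395,290) pointing to (402,190)) and lines up with the jaws. I'll descend, grip and turn it back.

```bash
python3 -m pendant '{"linear":[[-0.2,0.9,0],[-0.2,0.9,0],[-0.2,0.9,0],[-0.1,0.9,0],[0,0,0],[0,0,0],[0,0,0],[0,0,0],[0,0,0],[0,0,0],[0,0,0],[0,0,0],[0,0,0]],"turn":[0,0,0,0,0,0,0,0,0,0,0,0,0],"gripper":[6,6,6,6,0.5,0.5,0.5,0.5,0.5,0.5,0.5,0.5,0.5]}' 15; python3 - <<'E'
from h import *
plan((.612,.0315,.101),4.8)
E
```

```text
t: 72.15
tool_pos: [0.6132, 0.0331, 0.102]
tool_rot: [[-0.613, -0.08, 0.786], [-0.789, 0.013, -0.614], [0.039, -0.997, -0.071]]
contact_force: [0.0, 0.0, -1.2]
finger_gap: 0.159
t 72.2 pos [0.6132 0.0331 0.102 ] yaw 232.2 F [ 0.   0.  -1.2] gap 14.9 j1 j6 [-0.04  0.62]
  shift now cm [0.2  0.11 0.01] turn -132.6 shift after turn [-0.13  0.1  -0.15]
```

```bash
python3 -m pendant '{"linear":[[0,-0.1,0],[0,-0.1,0],[0,-0.1,0],[0,-0.1,0],[0,-0.1,0],[0,-0.1,0],[0,-0.1,0],[0,-0.1,0],[0,-0.1,0],[0,-0.1,0],[0,-0.1,0],[0,-0.1,0],[0,-0.1,0],[0,-0.1,0],[0,-0.1,0],[0,-0.1,0]],"turn":[-7,-7,-7,-7,-7,-7,-7,-7,-7,-7,-7,-7,-7,-7,-7,-7],"gripper":[0.5,0.5,0.5,0.5,0.5,0.5,0.5,0.5,0.5,0.5,0.5,0.5,0.5,0.5,0.5,0.5]}'; python3 - <<'E'
from h import *
plan((.612,.0315,.101),4.8); print(observe()["torque"])
E
```

```text
t: 73.75
tool_pos: [0.6094, 0.0318, 0.1025]
tool_rot: [[0.975, -0.099, 0.201], [-0.2, 0.012, 0.98], [-0.099, -0.995, -0.008]]
contact_force: [0.4, -1.1, -3.4]
finger_gap: 0.15
t 73.8 pos [0.6094 0.0318 0.1025] yaw 348.4 F [ 0.4 -1.1 -3.4] gap 14.1 j1 j6 [-0.04 -1.41]
  shift now cm [0.27 0.12 0.02] turn -16.4 shift after turn [ 0.26  0.15 -0.05]
[-0.12215918 -0.55259215 -0.03595926]
```

```bash
python3 -m pendant '{"linear":[[0,-0.1,0],[0,-0.1,0],[0,-0.1,0],[0,0,0],[0,0,0]],"turn":[-6,-6,-5,-5,-5],"gripper":[0.5,0.5,0.5,0.5,0.5]}'; python3 - <<'E'
from h import *
plan((.612,.0315,.101),4.8); print(observe()["torque"])
E
```

```text
t: 74.25
tool_pos: [0.61, 0.031, 0.1023]
tool_rot: [[0.955, -0.1, -0.28], [0.282, 0.011, 0.959], [-0.093, -0.995, 0.039]]
contact_force: [2.2, 0.7, -1.3]
finger_gap: 0.18
t 74.2 pos [0.61   0.031  0.1023] yaw 16.5 F [ 2.2  0.7 -1.3] gap 16.9 j1 j6 [-0.05 -1.9 ]
  shift now cm [ 0.22  0.11 -0.01] turn 11.7 shift after turn [0.2  0.13 0.03]
[ 0.0294548  -0.55303568 -0.46421811]
```

At the off stop: torque −0.46 N m, with the jaws 12° past the bar. I'll release, retreat and check.

```bash
python3 -m pendant '{"linear":[[0,0,0],[0,0,0],[0,0,0],[0,0,0],[0,-2,0],[0,-4,0],[0,-4,0],[-2,-2,0],[-2,0,0],[0,0,0],[0,0,0]],"turn":[0,0,0,0,0,0,0,0,0,0,0],"gripper":[6,6,6,6,6,6,6,6,6,6,6]}'; python3 - <<'E'
from h import *
o=observe(); c=camera("wrist"); h=cv2.cvtColor(c["pixels"],cv2.COLOR_RGB2HSV)
print(w2p(c,[.612,.0325,.108],o))
m=np.zeros((420,560),np.uint8); 
ctr=w2p(c,[.612,.0325,.108],o)[0].astype(int); cv2.circle(m,tuple(int(q) for q in ctr),int(353*.024/(o["tool_pos"][2]+.16-.108)),255,-1)
w=cv2.inRange(h,(0,0,150),(180,80,255))&m
n,l,s,ce=cv2.connectedComponentsWithStats(w)
for i in range(1,n):
    if s[i,4]<15: continue
    p=np.argwhere(l==i)[:,::-1].astype(np.float32); vx,vy,x0,y0=cv2.fitLine(p,cv2.DIST_L2,0,.01,.01).ravel()
    a=p2w(c,x0-8*vx,y0-8*vy,.107,o);b=p2w(c,x0+8*vx,y0+8*vy,.107,o);d=b-a
    print(s[i],(x0,y0),"ang rel trainer",(np.degrees(np.arctan2(d[1],d[0]))-4.8+90)%180-90)
ct=camera("top");comps(ct,.02); crop(ct,130,115,440,315,2.58,"tend.png"); print(o["tool_pos"])
E
```

```text
t: 75.35
tool_pos: [0.5826, 0.0186, 0.2298]
tool_rot: [[0.957, -0.103, -0.272], [0.275, 0.012, 0.961], [-0.096, -0.995, 0.04]]
contact_force: [-0.2, -0.8, -0.4]
finger_gap: 0.637
[[278.89514958 263.16777316]]
[280 237   5  20  45] (np.float32(282.0), np.float32(246.37778)) ang rel trainer 0.38636370616177373
[248 253  19  32 239] (np.float32(256.30545), np.float32(272.19666)) ang rel trainer 44.07713435540677
[283 253  26  33 295] (np.float32(297.2339), np.float32(272.9356)) ang rel trainer -31.723365996171623
[392.8 215.5] 104 xy [ 0.4707 -0.361 ] size [17. 58.] long-axis deg 175.1
[423.8 285.3] 219 xy [ 0.285  -0.4446] size [31. 50.] long-axis deg 22.1
[434.5 363.4] 154 xy [ 0.0795 -0.4731] size [  7. 167.] long-axis deg 80.0
[0.58256282 0.01860801 0.22982339]
```

View pics/tend.png

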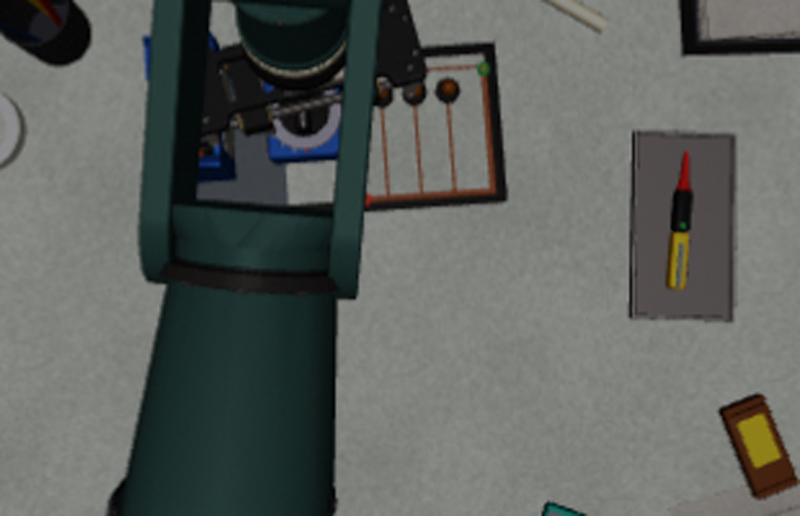

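The dial pointer is 0.4° off the trainer axis (off), the pen lies in its tray, and no navy pack shows on the table. The robot is touching nothing, so I'm handing in.

```bash
python3 -c "
from workcell import *
print(sign_off())"
```

```text
the job is handed in; nothing more can be done
None
```

I handed the job in at about 75 s. There were three navy packs on the table. All are in the well, the strip is traced, the pen is back in its tray and the dial is off.

- **Packs:** each was pressed in and showed its label level about 16 mm below the rim. The far catch showed over its end after each one. I saw the near catch only over the last pack, and I inferred it for the first two.
- **Dial:** it went to the clockwise stop before the trace and back to off afterwards. Both stops showed as a jump in wrist torque, and a picture showed the pointer at the last tick. The last look put the bar 0.4° from off.
- **Strip:** the pen went from the red stud round the corner to 1 mm past the centre of the green stud, at about 2 cm/s. The computed tip height was mostly about 1 mm above the copper, and 3–4 mm above for roughly the first 2 cm. The path stayed within about 1.6 mm of the centre line, worst just after the corner, where one reading showed about 2 N of side force.
- **Pen:** it lies flat in its tray, within a few millimetres of where it started. Pressing it in gave a reading of about 23 N just before release.
- **Other things:** the brown and turquoise look-alikes were not touched. The arm hid the eraser in the last top picture, so its final place is not confirmed, but I did not go near it.

**What went wrong on the way:**
- The first grasp closed on nothing because I lifted too early.
- The arm picked up tilt as it moved. I took it out by pressing and dragging the fingertips on bare table, with up to 34 N.
- The first dial grip was too low and closed on the disc foot instead of the bar.

I viewed 17 pictures, three over the budget of 14.

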